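# Set the hub collar of a drum cutter

## Task

On the drum cutter, loosen the wing screw on the hub collar, then slide the collar along the shaft so that its nose goes into the drum and bears on the seat hidden inside, until you feel the drum's spring push back with about 10 N (a kilogram's weight; never more than 16 N). Hold it there while you tighten the wing screw again, so that the collar keeps that pressure by itself when you let go, and do not disturb the other things on the counter.

Things in the scene. Friction and masses are not known exactly. Their poses are not given: they have to be found in the camera images.
- cutter: Drum cutter, fixed on the counter: white base plate 130 x 370 mm, 20 mm high, end plates 102 mm high, level ribbed steel shaft 22 mm thick (a rib every 5 mm), axis 70 mm above the counter, carrying collar and drum. Origin: on the counter under the middle of the base. Its y axis runs along the shaft from the collar's end to the drum's end; z up.
- collar: Knurled steel hub collar, 44 mm across, 30 mm long; slides on the shaft, cannot turn. Its 28 mm thick nose ends 75 mm from the origin towards the drum (+y of the cutter). Origin: on the shaft's axis below the wing screw. Tight, the sprung point of the screw locks between two ribs: on letting go the collar may settle back up to 5 mm into a groove. Loose, it slides with 1 to 3 N.
- drum: Steel drum, 72 mm across, 110 mm long, origin at its centre on the shaft. Its end face towards the collar has a 36 mm hole for the nose. The seat lies 6 to 34 mm behind that face, unseen; the depth differs from drum to drum. Pressed there, the drum yields along the shaft against a spring at its far end, relaxed at the start (14 mm of travel at most). Over 16 N harms the seat.
- screw (a joint): Turn of the wing screw, rad: 0 = fully tight (a hard stop), growing as it is loosened, counter-clockwise seen from above, to 2.0. It starts tight (0 to 0.2). Beyond about 0.9 the collar is free; below about 0.4 it is locked. Turning takes 0.1 to 0.15 N m; it stays where it is left.
- wing (a point): Centre of the wing of the screw on top of the collar, 123 mm above the counter: upright dark steel bar 44 mm long, 9 mm thick, 30 mm high, 16 mm clear of the collar below. x axis along the wing, y across its thickness, z up the screw's axis. Taken by its two flat sides from above; it moves with the collar.
- spare_ring: spare steel ring, 52 mm across, 20 mm high, lying flat; a bystander. Origin at its underside.
- brush: cleaning brush lying on the counter; a bystander. Origin at its underside.
- bowl: glass bowl, 110 mm across, 50 mm high; a bystander. Origin at its underside.
- spare_drum: spare steel drum standing on end, 72 mm across, 115 mm high; a bystander. Origin at its underside.
- sauce_bottle: brown glass bottle, 60 mm across, 210 mm high; a bystander. Origin at its underside.
- oil_bottle: white plastic bottle, 68 mm across, 180 mm high; a bystander. Origin at its underside.
- turner: long kitchen turner lying on the counter; a bystander. Origin at its underside.

How it is judged:
By the outcome, as a careful person would: the job done as asked, in the order asked, and still so for the second after the job is handed in, with the robot touching nothing.
It also fails if it takes over 64 s, if anything falls off the work surface, if the arm or the gripper's body presses on something with over 40 N, if the wrist force passes 120 N, or if a joint passes its speed limit or range.

## Robot

A 6-joint arm with a two-finger parallel gripper is mounted at the origin on the work surface. World frame = base frame: x ahead of the robot, y to its left, z up, the work surface at z = 0. Lengths are in m, angles in degrees, forces in N, time in s.
With the tool pointing down it reaches from about 0.4 to 0.825 m from the base axis. Payload 7 kg.
Tool frame: the origin (TCP) lies at the very end of the fingers, on their centre line; the grasp point (between the pads) lies 19 mm behind it; z points along the fingers, y is the direction in which the jaws open and shut (so a half turn about z gives the same grasp; the last joint's range is limited). The gripper opens to 88 mm and grips with 3 to 60 N. Pads are 19 mm wide; open, the fingers measure 130 mm over their backs; the gripper's body (78 mm by 193 mm) begins 47 mm behind the grasp point.
Start: joints at [-50.357, 20.546, 0.682, 0, -70.136, -16.507], TCP at [0.265, -0.621, 0.227] pointing down, gripper open.
Joint ranges: [-176.03, 176.03], [-82.01, 121.73], [-58.28, 71.71], [-173.87, 95.51], [-174.79, -0.11], [-173.66, 173.66]. Speed limits (degrees/s): [136.94, 136.94, 172.46, 180, 180, 180].

## Interface

Orientations are given as [roll, pitch, yaw] about the fixed x, y, z axes, in that order (R = Rz(yaw) Ry(pitch) Rx(roll)).
In Python, from plant import ctrl, snapshot, workorder gives the robot as it stands. The module is installed in compiled form; this text tells all that it offers.
- The arm moves only by the shell command python3 -m creep 'ROWS'. ROWS is JSON, a list of rows, each a list of 5 numbers: the shift along the tool's x, y, z scaled (see below), then the turn about the tool's z scaled (see below), then the finger opening in mm, from 0 to 87.6. A call has exactly 8 rows; each row is the pose to reach, as a shift and turn from the pose commanded when the call began, along the tool's axes at that moment, turning the shorter way round; what a row does not reach only later rows make up. The controller multiplies each number of a shift by 0.1 m and each number of a turn by 180 degrees. A row lasts 1/12 s, in which the tool goes at most 41.7 mm and 7.16 degrees, less where a joint would pass 70% of its speed; a pose out of reach is approached as far as the arm can. A call with a number of a shift or a turn outside -1 to 1 is refused whole. A call with a gripper value outside its range is refused whole. The fingers move at their own pace and stop on an object; the grip force is fixed at half the most. Time passes only in rows, so rows that repeat a pose let the fingers close, or fill a call up. It gives the time, the measured TCP pose, the force and the opening at its end, in the units of the state.
- ctrl.get_obs(): the state, without advancing time (a new reading comes with each control period).
- snapshot(name): name is "scene" or "top" or "wrist"; returns a dict with "img" (384x512x3 uint8, blue, green, red), "camera_matrix" (3x3 intrinsics, pixels), "xyz" and "rotation" of the camera in the world. Camera axes: x right, y up, looking along -z (the intrinsics and any distortion apply to the point x, -y, -z); pixel columns grow to the right and rows downward; lengths in m; the calibration is good to about 2 mm. A picture is of the moment at which its call begins. There is no depth.
- workorder.close_job(): hands the job in, once; it reports no verdict.
The state is a dict: "clock": time; "joint_pos": joint angles; "qvel": joint speeds; "tau": joint torques, N m; "tool_pos": TCP position; "orientation": TCP orientation; "force": force on the tool from outside, world axes, zero at the start; "moment": the same for the moment, N m; "opening": finger opening in m.
Only numpy, scipy, OpenCV 4.12 (cv2) and the standard library are available. Lean on these libraries where they do the work, as an engineer would, in place of code of your own. Each camera call takes 0.05 s, during which the arm holds its last target.

## Working session

There is one attempt and no reset: what is moved stays moved. The work goes in short steps, Python scripts to look and compute and a shell command to move; the robot and the scene stay as the last step left them, time stands still between calls to the robot, and variables do not carry over. Pictures are saved under pics/ and viewed, and the job is handed in when it is done.

```bash
ls; mkdir -p pics; python3 - <<'E'
from plant import ctrl, snapshot
import cv2, numpy as np, pickle
o=ctrl.get_obs()
for k,v in o.items(): print(k,np.round(v,4))
for n in ["scene","top","wrist"]:
    s=snapshot(n); cv2.imwrite(f"pics/{n}0.png",s["img"]); print(n,s["camera_matrix"],s["xyz"],s["rotation"],s.keys())
    pickle.dump(s,open(f"pics/{n}0.pkl","wb"))
E
```

```text
pics
clock 0.0
joint_pos [-5.03564e+01  2.05903e+01  6.34600e-01 -2.00000e-02 -7.01364e+01
 -1.65071e+01]
qvel [-0.0505 -0.0138  0.0311 -0.0086  0.071   0.0199]
tau [ 6.00000e-04 -5.82724e+01  2.93059e+01  6.99750e+00  7.10000e-03
 -1.00000e-04]
tool_pos [ 0.265  -0.6203  0.2256]
orientation [ 1.799063e+02 -8.200000e-03 -1.568703e+02]
force [ 0.1704  0.6148 -0.0033]
moment [-0.0083  0.0549  0.0118]
opening 0.0879
scene [[355.1722944    0.         253.64743397]
 [  0.         355.1722944  191.92419185]
 [  0.           0.           1.        ]] [1.1190215  0.52337662 0.67383648] [ 53.13153657  -1.07066561 132.36519997] dict_keys(['img', 'camera_matrix', 'xyz', 'rotation'])
top [[382.16511887   0.         257.11625855]
 [  0.         382.16511887 192.7807873 ]
 [  0.           0.           1.        ]] [0.42664773 0.00345553 1.25949208] [  4.34444683   0.22261937 -90.35679865] dict_keys(['img', 'camera_matrix', 'xyz', 'rotation'])
wrist [[321.19165277   0.         260.97407328]
 [  0.         321.19165277 196.97077074]
 [  0.           0.           1.        ]] [ 0.20187255 -0.64677493  0.3840306 ] [-1.46518074e+01 -4.71083270e-02  1.13109785e+02] dict_keys(['img', 'camera_matrix', 'xyz', 'rotation'])
```

View pics/scene0.png

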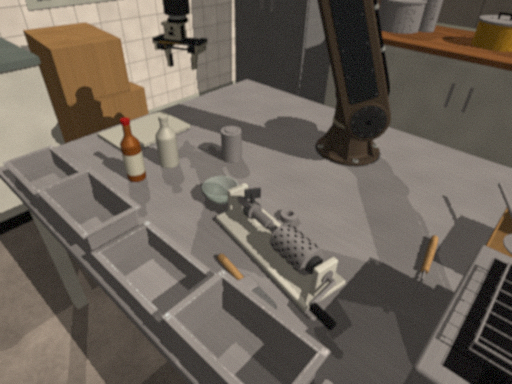

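View pics/top0.png

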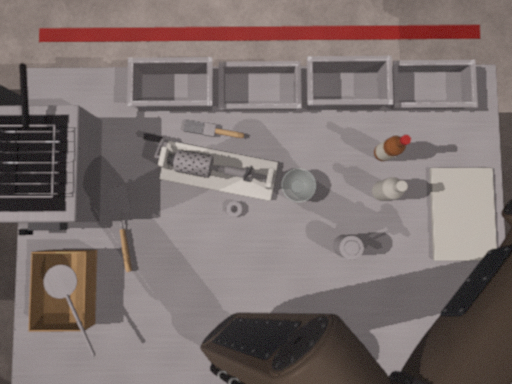

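View pics/wrist0.png

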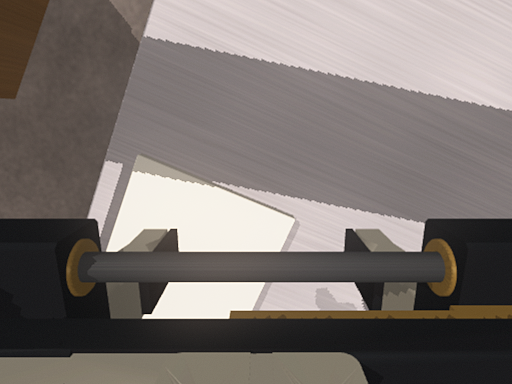

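The top view shows the cutter at about (220,170), with the drum left at (192,163), the wing near (249,174) and the bowl right next to the end at (299,185). Next I zoom in on it.

```bash
cat > h.py <<'E'
import numpy as np, cv2
from scipy.spatial.transform import Rotation as R
def Rc(s): return R.from_euler('xyz',s["rotation"],degrees=True).as_matrix()
def ray(s,u,v):
    K=s["camera_matrix"]; d=np.array([(u-K[0,2])/K[0,0],-(v-K[1,2])/K[1,1],-1.0])
    return np.array(s["xyz"]),Rc(s)@d
def onz(s,u,v,z):
    p,d=ray(s,u,v); return p+d*(z-p[2])/d[2]
def proj(s,P):
    q=Rc(s).T@(np.array(P)-s["xyz"]); K=s["camera_matrix"]
    return K[0,0]*q[0]/-q[2]+K[0,2], K[1,1]*q[1]/q[2]+K[1,2]
def tri(s1,a,s2,b):
    p,d=ray(s1,*a); q,e=ray(s2,*b); t=np.linalg.lstsq(np.c_[d,-e],q-p,rcond=None)[0]
    A=p+d*t[0];B=q+e*t[1]; return (A+B)/2,np.linalg.norm(A-B)
E
python3 - <<'E'
import pickle,cv2
t=pickle.load(open("pics/top0.pkl","rb"))["img"]; s=pickle.load(open("pics/scene0.pkl","rb"))["img"]
cv2.imwrite("pics/t1.png",cv2.resize(t[130:210,140:300],None,fx=5,fy=5,interpolation=cv2.INTER_CUBIC))
cv2.imwrite("pics/s1.png",cv2.resize(s[170:330,200:350],None,fx=4-.4,fy=3.6,interpolation=cv2.INTER_CUBIC))
E
```

```text
(no output)
```

View pics/t1.png

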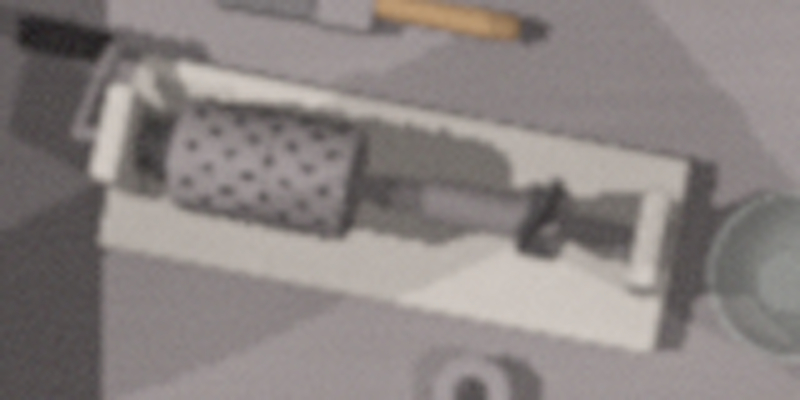

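View pics/s1.png

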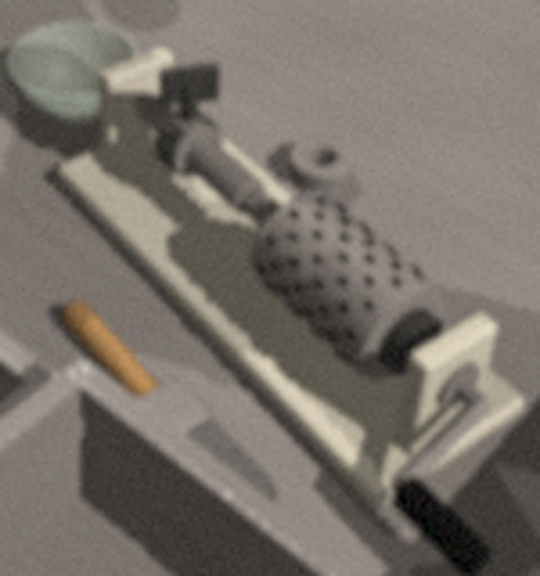

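```bash
python3 - <<'E'
import pickle
from h import *
t=pickle.load(open("pics/top0.pkl","rb")); s=pickle.load(open("pics/scene0.pkl","rb"))
T=lambda u,v:(140+(u+.5)/5-.5,130+(v+.5)/5-.5); S=lambda u,v:(200+u/3.6,170+v/3.6)
print("wing",tri(t,T(541,218),s,S(190,88)), onz(t,*T(541,218),.123))
A=[onz(t,*T(*p),.02) for p in [(690,160),(660,348),(100,240)]]
print(A,np.linalg.norm(A[0]-A[1]),np.linalg.norm(A[1]-A[2]), "c",(A[0]+A[2])/2)
L=onz(t,*T(112,132),.102);Rr=onz(t,*T(650,240),.102);d=L-Rr
print(L,Rr,np.linalg.norm(d),np.degrees(np.arctan2(d[1],d[0])), (L+Rr)/2)
d=A[2]-A[1];print(np.degrees(np.arctan2(d[1],d[0])))
# drum ends
for p in [(180,150),(355,185)]: print(onz(t,*T(*p),.1))
w=[onz(t,*T(*p),.138) for p in [(556,185),(532,248)]];d=w[0]-w[1];print("w",w,np.linalg.norm(d),np.degrees(np.arctan2(d[1],d[0])))
print("bowl",onz(t,299,185,.05),"ring",onz(t,234,209,.02))
E
```

```text
wing (array([0.57254768, 0.03540699, 0.1163595 ]), np.float64(0.0009325839712980175)) [0.57199577 0.03486322 0.123     ]
[array([ 0.62272961, -0.05998046,  0.02      ]), array([ 0.49962482, -0.03922857,  0.02      ]), array([0.57263827, 0.32584112, 0.02      ])] 0.1248416267692728 0.3722994054639639 c [0.59768394 0.13293033 0.02      ]
[0.62948819 0.29802839 0.102     ] [ 0.56074003 -0.03091267  0.102     ] 0.33604841068363883 78.19519527805474 [0.59511411 0.13355786 0.102     ]
78.69014089911713
[0.61840015 0.25666492 0.1       ]
[0.59603695 0.14925657 0.1       ]
w [array([0.5896774 , 0.02548593, 0.138     ]), array([0.55228468, 0.03983965, 0.138     ])] 0.0400530293319416 -21.000002609097006
bowl [ 0.54248818 -0.12565732  0.05      ] ring [0.46858069 0.082979   0.02      ]
```

The wing triangulates to about (0.572, 0.035, 0.12), and the shaft runs at about 78.4° in the world. Heights and lengths match the given ones: base 125x372 mm against 130x370, residual 0.9 mm. I'll go up and across now, then look from closer.

```bash
python3 -m creep '[[-0.05,0.05,-0.15,0,87],[-0.15,0.15,-0.35,0,87],[-0.3,0.3,-0.6,0,87],[-0.45,0.45,-0.8,0,87],[-0.6,0.6,-0.9,0,87],[-0.75,0.75,-0.9,0,87],[-0.9,0.9,-0.9,0,87],[-1,1,-0.9,0,87]]'
```

```text
clock: 0.82
tool_pos: [0.3183, -0.4879, 0.3168]
orientation: [-180.0, 0.0, -156.8]
force: [-0.5, -0.1, -0.8]
opening: 0.0871
```

```bash
python3 -m creep '[[-0.15,0.15,0,0,87],[-0.3,0.3,0,0,87],[-0.45,0.45,0,0,87],[-0.6,0.6,0,0,87],[-0.7,0.7,0,0,87],[-0.8,0.8,0,0,87],[-0.9,0.9,0,0,87],[-1,1,0,0,87]]'
```

```text
clock: 1.48
tool_pos: [0.3706, -0.3575, 0.3163]
orientation: [180.0, -0.0, -156.9]
force: [-0.7, 0.5, 0.3]
opening: 0.0868
```

```bash
python3 -m creep '[[-0.15,0.15,0,0,87],[-0.3,0.3,0,0,87],[-0.45,0.45,0,0,87],[-0.6,0.6,0,0,87],[-0.7,0.7,0,0,87],[-0.8,0.8,0,0,87],[-0.9,0.9,0,0,87],[-1,1,0,0,87]]'
```

```text
clock: 2.15
tool_pos: [0.4233, -0.2262, 0.3163]
orientation: [180.0, -0.0, -156.9]
force: [-0.6, -0.3, 0.7]
opening: 0.0874
```

```bash
python3 -m creep '[[-0.15,0.15,0,0,87],[-0.3,0.3,0,0,87],[-0.45,0.45,0,0,87],[-0.6,0.6,0,0,87],[-0.7,0.7,0,0,87],[-0.8,0.8,0,0,87],[-0.9,0.9,0,0,87],[-1,1,0,0,87]]'
```

```text
clock: 2.82
tool_pos: [0.476, -0.095, 0.3163]
orientation: [180.0, -0.0, -156.9]
force: [-0.3, -0.4, 0.1]
opening: 0.0872
```

```bash
python3 -m creep '[[-0.15,0.1,0,0.03,87],[-0.3,0.2,0,0.06,87],[-0.45,0.3,0,0.09,87],[-0.6,0.4,0,0.12,87],[-0.75,0.5,0,0.15,87],[-0.9,0.6,0,0.18,87],[-1,0.7,0,0.21,87],[-1,0.7,0,0.24,87]]'
```

```text
clock: 3.48
tool_pos: [0.5412, 0.0097, 0.3156]
orientation: [-180.0, -0.1, 159.7]
force: [0.1, 0.2, -0.7]
opening: 0.0869
```

```bash
python3 - <<'E'
from plant import ctrl, snapshot
import cv2, numpy as np, pickle
for n in ["top","wrist"]:
    s=snapshot(n); cv2.imwrite(f"pics/{n}2.png",s["img"]); print(n,s["xyz"],s["rotation"])
    pickle.dump(s,open(f"pics/{n}2.pkl","wb"))
E
```

```text
top [0.42664773 0.00345553 1.25949208] [  4.34444683   0.22261937 -90.35679865]
wrist [0.47652871 0.03330808 0.47410721] [-1.46135265e+01  6.10732710e-02  6.93417473e+01]
```

View pics/wrist2.png

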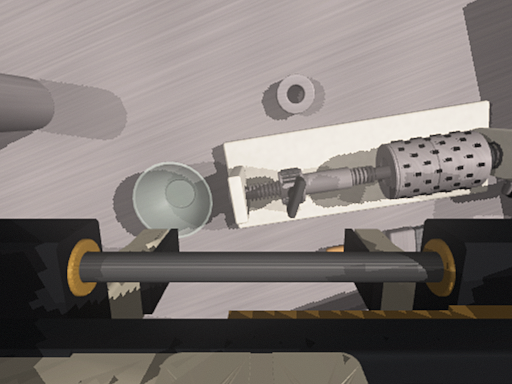

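```bash
python3 - <<'E'
import pickle,cv2
t=pickle.load(open("pics/wrist2.pkl","rb"))["img"]
cv2.imwrite("pics/w2z.png",cv2.resize(t[150:230,240:400],None,fx=5,fy=5,interpolation=cv2.INTER_CUBIC))
E
```

```text
(no output)
```

View pics/w2z.png

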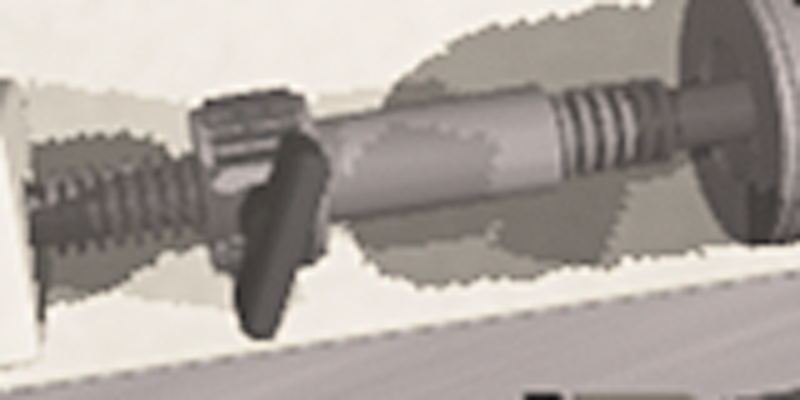

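```bash
python3 - <<'E'
import pickle
from h import *
t=pickle.load(open("pics/wrist2.pkl","rb"))
T=lambda u,v:(240+(u+.5)/5-.5,150+(v+.5)/5-.5)
f=onz(t,*T(262,337),.138); n=onz(t,*T(306,130),.108); d=f-n
print(f,n,np.linalg.norm(d[:2]),np.degrees(np.arctan2(d[1],d[0])),(f+n)/2)
# right edge (top z) 
a=onz(t,*T(278,332),.138);b=onz(t,*T(327,175),.138);d=a-b;print("edge ang",np.degrees(np.arctan2(d[1],d[0])))
# shaft/nose edges: nose axis z=.07 ; nose end top/bottom
p=[onz(t,*T(*q),.07) for q in [(330,170),(555,132),(105,197)]]
for q in p: print(q)
d=p[1]-p[0];print("nose",np.degrees(np.arctan2(d[1],d[0])))
d=p[1]-p[2];print("shaft",np.degrees(np.arctan2(d[1],d[0])))
# drum face: top & bottom of left rim
print("drum face", onz(t,*T(683,20),.07),onz(t,*T(740,238),.07))
c=[onz(t,u,v,.02) for u,v in [(224.5,144),(489,101)]];d=c[1]-c[0];print(c,np.degrees(np.arctan2(d[1],d[0])))
E
```

```text
[0.59171297 0.02594306 0.138     ] [0.55803942 0.0514336  0.108     ] 0.04223358363827188 -37.125351269189075 [0.57487619 0.03868833 0.123     ]
edge ang -35.78908340906894
[0.57857054 0.05570958 0.07      ]
[0.58943074 0.11269862 0.07      ]
[ 0.56483849 -0.0009647   0.07      ]
nose 79.21070738597747
shaft 77.79163527545494
drum face [0.57331139 0.15096615 0.07      ] [0.63328102 0.14965718 0.07      ]
[array([ 0.49736798, -0.0296788 ,  0.02      ]), array([0.57032881, 0.32751119, 0.02      ])] 78.45538380541865
```

```bash
python3 -m creep '[[-0.03,0.06,0.1,0.015,87],[-0.07,0.13,0.25,0.03,87],[-0.12,0.22,0.4,0.05,87],[-0.16,0.3,0.6,0.07,87],[-0.19,0.36,0.75,0.09,87],[-0.21,0.39,0.85,0.093,87],[-0.21,0.39,0.9,0.093,87],[-0.21,0.39,0.9,0.093,87]]'
python3 - <<'E'
from plant import ctrl, snapshot
import cv2, numpy as np, pickle
s=snapshot("wrist"); pickle.dump(s,open(f"pics/wrist3.pkl","wb"))
cv2.imwrite("pics/w3.png",s["img"]);cv2.imwrite("pics/w3z.png",cv2.resize(s["img"][130:250,180:340],None,fx=5,fy=5,interpolation=cv2.INTER_CUBIC))
E
```

```text
clock: 4.25
tool_pos: [0.5728, 0.0369, 0.2256]
orientation: [-179.9, -0.1, 143.4]
force: [-0.6, -0.2, 0.4]
opening: 0.0873
```

View pics/w3z.png

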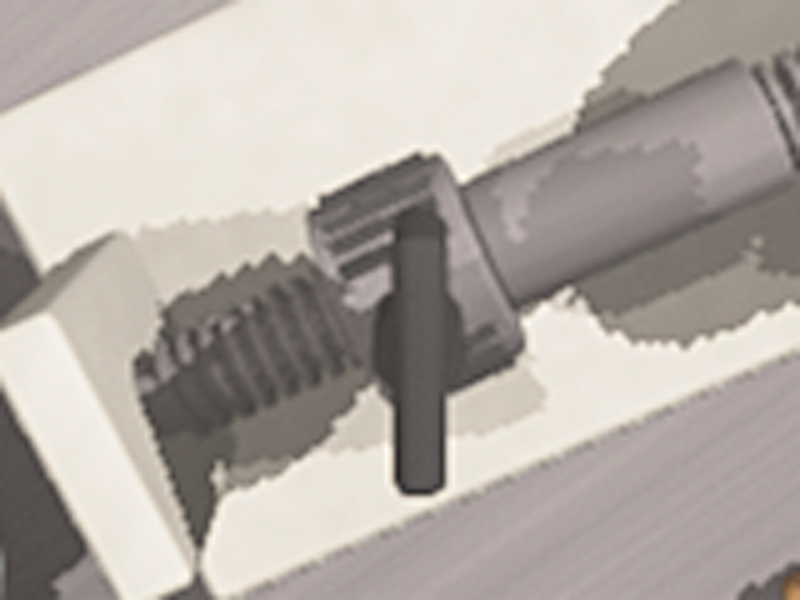

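The wing is now vertical in the wrist image: its top face is centred on column ~420 and spans rows ~238–493 in the zoom, so the yaw is right.

```bash
python3 - <<'E'
import pickle
from h import *
t=pickle.load(open("pics/wrist3.pkl","rb"))
T=lambda u,v:(180+(u+.5)/5-.5,130+(v+.5)/5-.5)
f=onz(t,*T(420,492),.138); n=onz(t,*T(420,238),.138); d=f-n
print(f,n,np.linalg.norm(d[:2]),np.degrees(np.arctan2(d[1],d[0])),(f+n)/2)
for a,b in [((395,400),(445,400))]: print(np.linalg.norm(onz(t,*T(*a),.138)-onz(t,*T(*b),.138)))
tcp=np.array([.5728,.0369]);y=np.radians(143.4)
X=np.array([np.cos(y),np.sin(y)]);Y=np.array([np.sin(y),-np.cos(y)])
c=((f+n)/2)[:2]-tcp; print("tool shift",c@X,c@Y, np.degrees(np.arctan2(X[1],X[0])))
c=np.array([.5746,.039])-tcp; print("nose-based",c@X,c@Y)
from plant import ctrl; print(ctrl.get_obs()["tool_pos"],ctrl.get_obs()["orientation"])
E
```

```text
[0.59113331 0.02536233 0.138     ] [0.5574343  0.05032303 0.138     ] 0.04193638112861906 -36.52718243629791 [0.57428381 0.03784268 0.138     ]
0.00799364285068284
tool shift -0.0006291776955182183 0.0016414834052579143 143.4
nose-based -0.00019299921791623368 0.0027591214728394614
[0.57322651 0.03691646 0.22661758] [-1.79963335e+02 -5.77234735e-03  1.43342827e+02]
```

```bash
python3 -m creep '[[0,0.01,0.1,0,45],[0,0.02,0.2,0,45],[0,0.02,0.35,0,45],[0,0.02,0.5,0,45],[0,0.02,0.65,0,45],[0,0.02,0.8,0,45],[0,0.02,0.95,0,45],[0,0.02,1.0,0,45]]'
```

```text
clock: 4.97
tool_pos: [0.5732, 0.0386, 0.1241]
orientation: [-179.9, -0.1, 143.2]
force: [-0.1, 0.5, -0.5]
opening: 0.0458
```

```bash
python3 -m creep '[[0,0,0.1,0,45],[0,0,0.2,0,45],[0,0,0.2,0,40],[0,0,0.2,0,30],[0,0,0.2,0,20],[0,0,0.2,0,15],[0,0,0.2,0,15],[0,0,0.2,0,15]]'; python3 - <<'E'
from plant import ctrl, snapshot
import cv2
s=snapshot("wrist"); cv2.imwrite("pics/w4.png",s["img"])
o=ctrl.get_obs(); print(o["force"],o["moment"],o["tool_pos"],o["opening"])
E
```

```text
clock: 5.63
tool_pos: [0.5749, 0.0391, 0.1071]
orientation: [180.0, 0.0, 143.2]
force: [-0.7, -0.1, 0.0]
opening: 0.0167
[ 0.03800949 -0.05076927  0.01408077] [-0.14443327  0.01186101 -0.01724564] [0.57480953 0.03904478 0.10698008] 0.01568556129433295
```

View pics/w4.png

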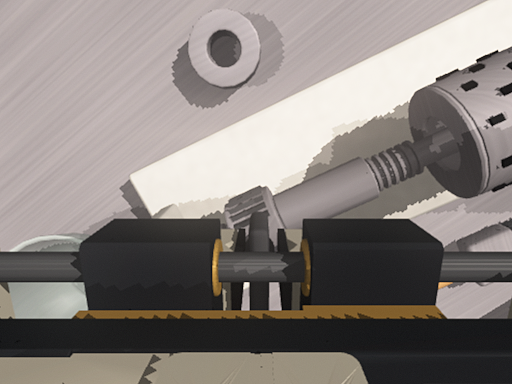

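The wing (column ~259) sits midway between the fingers (~234 and ~285). I'll close on it.

```bash
python3 -m creep '[[0,0,0,0,10],[0,0,0,0,4],[0,0,0,0,0],[0,0,0,0,0],[0,0,0,0,0],[0,0,0,0,0],[0,0,0,0,0],[0,0,0,0,0]]'; python3 - <<'E'
from plant import ctrl
o=ctrl.get_obs(); print(o["force"],o["moment"],o["tool_pos"],o["orientation"],o["opening"])
E
```

```text
clock: 6.35
tool_pos: [0.5744, 0.0388, 0.1067]
orientation: [-180.0, -0.0, 143.2]
force: [-3.3, -1.3, 5.0]
opening: 0.0091
[-3.31238885 -1.34010047  4.99480776] [-0.55669924  1.22006532  0.08524028] [0.57441409 0.03880304 0.1066588 ] [-1.79977285e+02 -7.84612047e-03  1.43194646e+02] 0.009132613774808484
```

```bash
python3 -m creep '[[0,0,0,-0.02,0],[0,0,0,-0.05,0],[0,0,0,-0.08,0],[0,0,0,-0.11,0],[0,0,0,-0.14,0],[0,0,0,-0.17,0],[0,0,0,-0.2,0],[0,0,0,-0.2,0]]'; python3 - <<'E'
from plant import ctrl
o=ctrl.get_obs(); print(o["force"],o["moment"],o["tool_pos"],o["orientation"],o["opening"])
E
```

```text
clock: 7.02
tool_pos: [0.5743, 0.0389, 0.1066]
orientation: [-180.0, -0.0, 179.5]
force: [-3.0, 0.0, 4.8]
opening: 0.0089
[-3.02729788  0.0483872   4.83337169] [-0.09416002  1.47293783  0.10267385] [0.57426454 0.03890408 0.10663704] [-1.79999873e+02 -3.02290657e-02  1.79518133e+02] 0.008938868871006471
```

```bash
python3 -m creep '[[0,0,0,-0.02,0],[0,0,0,-0.05,0],[0,0,0,-0.08,0],[0,0,0,-0.11,0],[0,0,0,-0.14,0],[0,0,0,-0.17,0],[0,0,0,-0.19,0],[0,0,0,-0.19,0]]'; python3 - <<'E'
from plant import ctrl,snapshot
import cv2
o=ctrl.get_obs(); print(o["force"],o["moment"],o["tool_pos"],o["orientation"],o["opening"])
s=snapshot("wrist"); cv2.imwrite("pics/w5.png",s["img"])
E
```

```text
clock: 7.68
tool_pos: [0.5748, 0.0391, 0.1067]
orientation: [-180.0, 0.0, -146.4]
force: [-2.5, -1.1, 3.7]
opening: 0.0087
[-2.48099277 -1.13806009  3.66189777] [-0.17120264  0.77281507  0.08555168] [0.57481373 0.03906689 0.106671  ] [-1.79995942e+02  2.51706862e-02 -1.46449499e+02] 0.00870354901783528
```

View pics/w5.png

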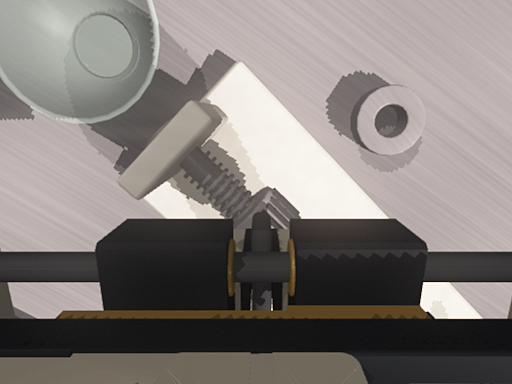

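The screw is at least 1.2 rad open, so I slide along the shaft. Per mm that is (-0.0071, +0.0071) in tool units.

```bash
cat > f.py <<'E'
from plant import ctrl
import numpy as np
o=ctrl.get_obs(); d=np.array([.201,.980]); l=np.array([.980,-.201]); p0=np.array([.5746,.0390])
f=np.array(o["force"]);p=np.array(o["tool_pos"])
print("t",round(o["clock"],2),"along",round((p[:2]-p0)@d*1e3,2),"lat",round((p[:2]-p0)@l*1e3,2),"z",round(p[2]*1e3,2),"Falong",round(f[:2]@d,2),"Flat",round(f[:2]@l,2),"Fz",round(f[2],2),"M",np.round(o["moment"],2),"yaw",round(o["orientation"][2],2))
E
python3 -m creep '[[-0.02,0.02,0,0,0],[-0.04,0.04,0,0,0],[-0.06,0.06,0,0,0],[-0.08,0.08,0,0,0],[-0.1,0.1,0,0,0],[-0.12,0.12,0,0,0],[-0.14,0.14,0,0,0],[-0.16,0.16,0,0,0]]'; python3 f.py
```

```text
clock: 8.4
tool_pos: [0.5794, 0.0615, 0.1066]
orientation: [-180.0, 0.0, -146.6]
force: [-1.1, -3.5, 4.7]
opening: 0.009
t 8.4 along 23.0 lat 0.17 z 106.63 Falong -3.62 Flat -0.41 Fz 4.71 M [-1.14  0.39  0.02] yaw -146.61
```

```bash
python3 -m creep '[[-0.02,0.02,0,0,0],[-0.04,0.04,0,0,0],[-0.06,0.06,0,0,0],[-0.08,0.08,0,0,0],[-0.09,0.09,0,0,0],[-0.1,0.1,0,0,0],[-0.11,0.11,0,0,0],[-0.12,0.12,0,0,0]]'; python3 f.py
python3 -c "
from plant import snapshot;import cv2
cv2.imwrite('pics/s6.png',cv2.resize(snapshot('scene')['img'][150:320,180:360],None,fx=4,fy=3.5))"
```

```text
clock: 9.07
tool_pos: [0.5828, 0.078, 0.1067]
orientation: [-180.0, 0.0, -146.6]
force: [-0.4, -2.8, 5.6]
opening: 0.0088
t 9.07 along 39.9 lat 0.17 z 106.66 Falong -2.81 Flat 0.2 Fz 5.6 M [-0.78  0.19 -0.01] yaw -146.6
```

View pics/s6.png

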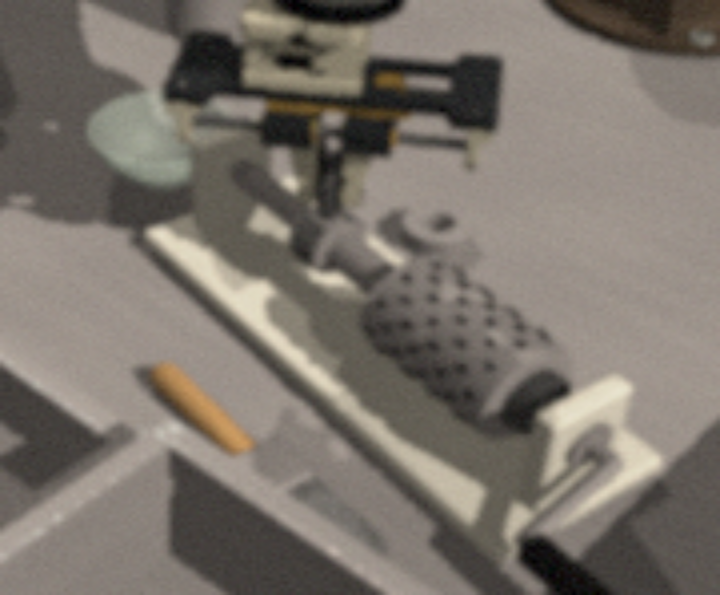

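```bash
python3 -m creep '[[-0.005,0.005,0,0,0],[-0.01,0.01,0,0,0],[-0.015,0.015,0,0,0],[-0.02,0.02,0,0,0],[-0.025,0.025,0,0,0],[-0.03,0.03,0,0,0],[-0.03,0.03,0,0,0],[-0.03,0.03,0,0,0]]'; python3 f.py
```

```text
clock: 9.78
tool_pos: [0.5836, 0.0821, 0.1066]
orientation: [180.0, 0.0, -146.6]
force: [-1.2, -1.3, 4.4]
opening: 0.0086
t 9.78 along 44.08 lat 0.15 z 106.64 Falong -1.56 Flat -0.93 Fz 4.43 M [-0.31  0.08  0.05] yaw -146.6
```

```bash
python3 -m creep '[[-0.005,0.005,0,0,0],[-0.01,0.01,0,0,0],[-0.015,0.015,0,0,0],[-0.02,0.02,0,0,0],[-0.025,0.025,0,0,0],[-0.03,0.03,0,0,0],[-0.03,0.03,0,0,0],[-0.03,0.03,0,0,0]]'; python3 f.py
```

```text
clock: 10.45
tool_pos: [0.5845, 0.0863, 0.1066]
orientation: [-180.0, 0.0, -146.6]
force: [-0.9, -0.4, 5.3]
opening: 0.0089
t 10.45 along 48.33 lat 0.17 z 106.63 Falong -0.62 Flat -0.83 Fz 5.3 M [-0.35  0.04  0.  ] yaw -146.6
```

```bash
python3 -m creep '[[-0.005,0.005,0,0,0],[-0.01,0.01,0,0,0],[-0.015,0.015,0,0,0],[-0.02,0.02,0,0,0],[-0.025,0.025,0,0,0],[-0.03,0.03,0,0,0],[-0.03,0.03,0,0,0],[-0.03,0.03,0,0,0]]'; python3 f.py
```

```text
clock: 11.12
tool_pos: [0.5853, 0.0905, 0.1066]
orientation: [180.0, 0.0, -146.6]
force: [-0.2, -0.7, 5.5]
opening: 0.0091
t 11.12 along 52.6 lat 0.15 z 106.65 Falong -0.69 Flat -0.05 Fz 5.48 M [-0.37  0.04  0.07] yaw -146.6
```

```bash
python3 -m creep '[[-0.005,0.005,0,0,0],[-0.01,0.01,0,0,0],[-0.015,0.015,0,0,0],[-0.02,0.02,0,0,0],[-0.025,0.025,0,0,0],[-0.03,0.03,0,0,0],[-0.03,0.03,0,0,0],[-0.03,0.03,0,0,0]]'; python3 f.py
```

```text
clock: 11.78
tool_pos: [0.5862, 0.0946, 0.1067]
orientation: [-180.0, 0.0, -146.6]
force: [0.1, -1.0, 4.9]
opening: 0.0086
t 11.78 along 56.82 lat 0.15 z 106.67 Falong -0.97 Flat 0.34 Fz 4.85 M [-0.36  0.04  0.09] yaw -146.6
```

```bash
python3 -m creep '[[-0.005,0.005,0,0,0],[-0.01,0.01,0,0,0],[-0.015,0.015,0,0,0],[-0.02,0.02,0,0,0],[-0.025,0.025,0,0,0],[-0.03,0.03,0,0,0],[-0.03,0.03,0,0,0],[-0.03,0.03,0,0,0]]'; python3 f.py
```

```text
clock: 12.45
tool_pos: [0.587, 0.0988, 0.1066]
orientation: [180.0, 0.0, -146.6]
force: [-0.4, -2.0, 5.0]
opening: 0.0088
t 12.45 along 61.09 lat 0.16 z 106.65 Falong -2.07 Flat 0.02 Fz 4.99 M [-0.33  0.08  0.01] yaw -146.6
```

```bash
python3 -m creep '[[-0.004,0.004,0,0,0],[-0.008,0.008,0,0,0],[-0.012,0.012,0,0,0],[-0.016,0.016,0,0,0],[-0.02,0.02,0,0,0],[-0.02,0.02,0,0,0],[-0.02,0.02,0,0,0],[-0.02,0.02,0,0,0]]'; python3 f.py
```

```text
clock: 13.12
tool_pos: [0.5876, 0.1015, 0.1066]
orientation: [180.0, 0.0, -146.6]
force: [-0.5, -1.8, 5.2]
opening: 0.0091
t 13.12 along 63.9 lat 0.15 z 106.65 Falong -1.83 Flat -0.11 Fz 5.2 M [-0.34  0.02  0.01] yaw -146.6
```

```bash
python3 -m creep '[[-0.004,0.004,0,0,0],[-0.008,0.008,0,0,0],[-0.012,0.012,0,0,0],[-0.016,0.016,0,0,0],[-0.02,0.02,0,0,0],[-0.02,0.02,0,0,0],[-0.02,0.02,0,0,0],[-0.02,0.02,0,0,0]]'; python3 f.py
```

```text
clock: 13.78
tool_pos: [0.5882, 0.1043, 0.1067]
orientation: [180.0, 0.0, -146.6]
force: [-0.2, 0.2, 5.0]
opening: 0.0089
t 13.78 along 66.76 lat 0.15 z 106.65 Falong 0.21 Flat -0.2 Fz 5.0 M [-0.35 -0.03 -0.03] yaw -146.6
```

```bash
python3 -m creep '[[-0.004,0.004,0,0,0],[-0.008,0.008,0,0,0],[-0.012,0.012,0,0,0],[-0.016,0.016,0,0,0],[-0.02,0.02,0,0,0],[-0.02,0.02,0,0,0],[-0.02,0.02,0,0,0],[-0.02,0.02,0,0,0]]'; python3 f.py
```

```text
clock: 14.45
tool_pos: [0.5887, 0.1071, 0.1066]
orientation: [180.0, 0.0, -146.6]
force: [-0.1, -1.1, 5.5]
opening: 0.0088
t 14.45 along 69.54 lat 0.14 z 106.64 Falong -1.08 Flat 0.12 Fz 5.52 M [-0.38 -0.02 -0.05] yaw -146.6
```

```bash
python3 -m creep '[[-0.004,0.004,0,0,0],[-0.008,0.008,0,0,0],[-0.012,0.012,0,0,0],[-0.016,0.016,0,0,0],[-0.02,0.02,0,0,0],[-0.02,0.02,0,0,0],[-0.02,0.02,0,0,0],[-0.02,0.02,0,0,0]]'; python3 f.py
```

```text
clock: 15.12
tool_pos: [0.5893, 0.1098, 0.1067]
orientation: [180.0, 0.0, -146.6]
force: [-0.1, -0.7, 5.2]
opening: 0.0088
t 15.12 along 72.38 lat 0.17 z 106.65 Falong -0.67 Flat 0.01 Fz 5.22 M [-0.36  0.03  0.02] yaw -146.6
```

```bash
python3 -m creep '[[-0.004,0.004,0,0,0],[-0.008,0.008,0,0,0],[-0.012,0.012,0,0,0],[-0.016,0.016,0,0,0],[-0.02,0.02,0,0,0],[-0.02,0.02,0,0,0],[-0.02,0.02,0,0,0],[-0.02,0.02,0,0,0]]'; python3 f.py; python3 -c "
from plant import snapshot;import cv2
cv2.imwrite('pics/s7.png',cv2.resize(snapshot('scene')['img'][150:320,180:360],None,fx=4,fy=3.5))"
```

```text
clock: 15.78
tool_pos: [0.5898, 0.1122, 0.1067]
orientation: [-180.0, -0.0, -146.6]
force: [-0.4, -2.0, 4.3]
opening: 0.0087
t 15.78 along 74.75 lat 0.16 z 106.66 Falong -2.01 Flat -0.0 Fz 4.33 M [-1.02 -0.04  0.01] yaw -146.61
```

View pics/s7.png

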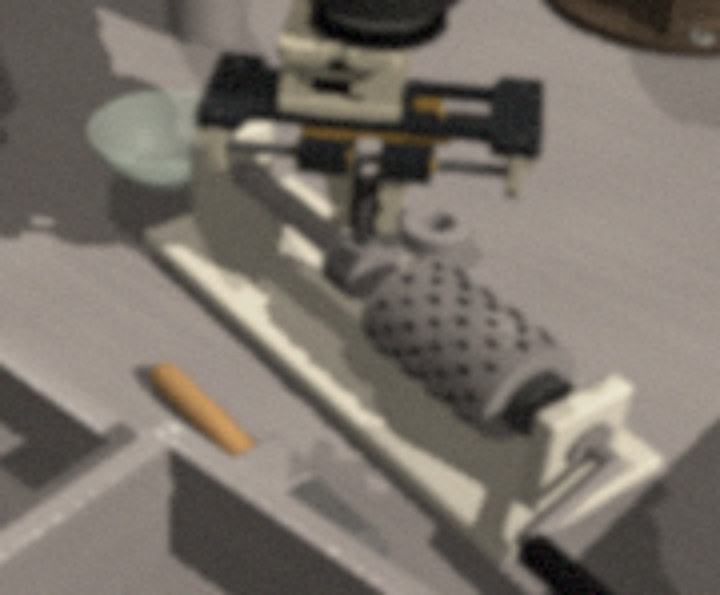

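Contact shows: the moment about x jumped from a steady -0.36 to -1.02 and the tool lags its target. The drum hasn't visibly moved in the image. I continue in small steps.

```bash
python3 -m creep '[[-0.003,0.003,0,0,0],[-0.006,0.006,0,0,0],[-0.01,0.01,0,0,0],[-0.014,0.014,0,0,0],[-0.014,0.014,0,0,0],[-0.014,0.014,0,0,0],[-0.014,0.014,0,0,0],[-0.014,0.014,0,0,0]]'; python3 f.py
```

```text
clock: 16.5
tool_pos: [0.5901, 0.1136, 0.1067]
orientation: [-180.0, -0.0, -146.6]
force: [-0.3, -5.2, 6.4]
opening: 0.0091
t 16.5 along 76.2 lat 0.15 z 106.66 Falong -5.17 Flat 0.76 Fz 6.41 M [-1.85 -0.11  0.03] yaw -146.61
```

```bash
python3 -m creep '[[-0.003,0.003,0,0,0],[-0.006,0.006,0,0,0],[-0.01,0.01,0,0,0],[-0.01,0.01,0,0,0],[-0.01,0.01,0,0,0],[-0.01,0.01,0,0,0],[-0.01,0.01,0,0,0],[-0.01,0.01,0,0,0]]'; python3 f.py
```

```text
clock: 17.17
tool_pos: [0.5902, 0.1145, 0.1066]
orientation: [-179.9, -0.1, -146.6]
force: [1.0, -5.8, 5.7]
opening: 0.009
t 17.17 along 77.17 lat 0.12 z 106.62 Falong -5.53 Flat 2.17 Fz 5.68 M [-2.4  -0.21  0.01] yaw -146.62
```

```bash
cat > a.py <<'E'
from plant import ctrl,snapshot
import numpy as np,sys
d=np.array([.201,.980]); l=np.array([.980,-.201]); p0=np.array([.5746,.0390]); r=[]
for i in range(int(sys.argv[1])):
    snapshot("top"); o=ctrl.get_obs(); p=np.array(o["tool_pos"])[:2]-p0; f=np.array(o["force"]); m=np.array(o["moment"])
    r.append([p@d*1e3,p@l*1e3,f[:2]@d,f[:2]@l,f[2],m[0]*d[1]-m[1]*d[0],m[2],o["orientation"][2]])
print("t",o["clock"],"along lat Fal Flat Fz Ms Mz yaw\n",np.round(np.mean(r,0),2),"\n",np.round(np.std(r,0),2))
E
python3 a.py 10
```

```text
t 17.6667 along lat Fal Flat Fz Ms Mz yaw
 [ 7.7190e+01  1.3000e-01 -6.3100e+00  1.8000e+00  5.9900e+00 -2.3200e+00
  3.0000e-02 -1.4662e+02] 
 [0.01 0.02 0.46 0.39 0.41 0.02 0.04 0.  ]
```

Averaged: force changes 1.47 N per mm of travel, contact at 73.6 mm of slide, so 10 N comes at about 80.4 mm. That is just past the groove expected at 80 mm (5 mm pitch from the original locked spot). I'll aim for about 81.

```bash
python3 -m creep '[[-0.003,0.003,0,0,0],[-0.006,0.006,0,0,0],[-0.01,0.01,0,0,0],[-0.014,0.014,0,0,0],[-0.018,0.018,0,0,0],[-0.02,0.02,0,0,0],[-0.02,0.02,0,0,0],[-0.02,0.02,0,0,0]]'; python3 a.py 3
```

```text
clock: 18.33
tool_pos: [0.5906, 0.1166, 0.1067]
orientation: [-179.9, -0.1, -146.6]
force: [0.9, -9.3, 5.6]
opening: 0.0091
t 18.4833 along lat Fal Flat Fz Ms Mz yaw
 [ 7.9210e+01  9.0000e-02 -8.7700e+00  2.4900e+00  6.6200e+00 -3.4200e+00
  1.0000e-02 -1.4662e+02] 
 [0.02 0.01 0.19 0.31 0.2  0.02 0.03 0.  ]
```

```bash
python3 -m creep '[[-0.004,0.004,0,0,0],[-0.008,0.008,0,0,0],[-0.012,0.012,0,0,0],[-0.015,0.015,0,0,0],[-0.015,0.015,0,0,0],[-0.015,0.015,0,0,0],[-0.015,0.015,0,0,0],[-0.015,0.015,0,0,0]]'; python3 a.py 6
```

```text
clock: 19.15
tool_pos: [0.5909, 0.1181, 0.1066]
orientation: [-179.9, -0.2, -146.6]
force: [-0.2, -12.1, 6.8]
opening: 0.009
t 19.45 along lat Fal Flat Fz Ms Mz yaw
 [ 8.0760e+01  9.0000e-02 -1.1370e+01  2.9600e+00  6.8100e+00 -4.2300e+00
  2.0000e-02 -1.4663e+02] 
 [0.01 0.01 0.37 0.21 0.68 0.02 0.02 0.  ]
```

Spring at about 10.3 N (11.4 N raw). I tighten while holding.

```bash
python3 -m creep '[[0,0,0,0.02,0],[0,0,0,0.05,0],[0,0,0,0.08,0],[0,0,0,0.11,0],[0,0,0,0.14,0],[0,0,0,0.17,0],[0,0,0,0.2,0],[0,0,0,0.2,0]]'; python3 a.py 3
```

```text
clock: 20.12
tool_pos: [0.5905, 0.1187, 0.1066]
orientation: [-179.8, -0.1, 177.0]
force: [-2.6, -8.3, 7.9]
opening: 0.0093
t 20.2667 along lat Fal Flat Fz Ms Mz yaw
 [ 8.1290e+01 -4.0000e-01 -8.7500e+00  1.5000e-01  7.5500e+00 -3.2400e+00
 -1.3000e-01  1.7732e+02] 
 [0.01 0.01 0.17 0.35 0.16 0.02 0.01 0.04]
```

```bash
python3 -m creep '[[-0.0005,0.003,0,0,0],[-0.001,0.006,0,0,0],[-0.0015,0.009,0,0,0],[-0.002,0.012,0,0,0],[-0.002,0.012,0,0,0],[-0.002,0.012,0,0,0],[-0.002,0.012,0,0,0],[-0.002,0.012,0,0,0]]'; python3 a.py 4
python3 -c "
from plant import snapshot;import cv2
cv2.imwrite('pics/w8.png',snapshot('wrist')['img'])"
```

```text
clock: 20.93
tool_pos: [0.5906, 0.1192, 0.1066]
orientation: [-179.8, -0.1, 177.4]
force: [-2.4, -10.4, 9.2]
opening: 0.0088
t 21.1333 along lat Fal Flat Fz Ms Mz yaw
 [ 8.1780e+01 -4.3000e-01 -1.1890e+01  8.4000e-01  8.9200e+00 -4.2500e+00
 -6.0000e-02  1.7735e+02] 
 [0.01 0.01 0.55 0.47 0.32 0.02 0.01 0.  ]
```

View pics/w8.png

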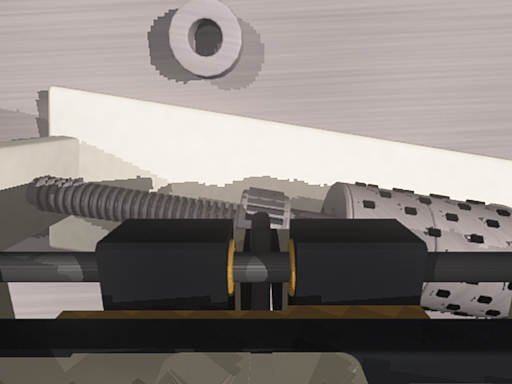

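```bash
python3 -m creep '[[0,0,0,0.02,0],[0,0,0,0.05,0],[0,0,0,0.08,0],[0,0,0,0.11,0],[0,0,0,0.14,0],[0,0,0,0.17,0],[0,0,0,0.19,0],[0,0,0,0.19,0]]'; python3 a.py 3
```

```text
clock: 21.85
tool_pos: [0.591, 0.1201, 0.1066]
orientation: [-179.8, 0.0, 142.9]
force: [-1.3, -7.8, 7.8]
opening: 0.0087
t 22.0 along lat Fal Flat Fz Ms Mz yaw
 [ 8.2730e+01 -2.5000e-01 -8.0500e+00  5.7000e-01  7.4100e+00 -3.1100e+00
 -9.0000e-02  1.4314e+02] 
 [0.01 0.01 0.46 0.09 0.1  0.02 0.02 0.02]
```

```bash
python3 -m creep '[[0,0,0,0.005,0],[0,0,0,0.01,0],[0,0,0,0.015,0],[0,0,0,0.02,0],[0,0,0,0.025,0],[0,0,0,0.03,0],[0,0,0,0.03,0],[0,0,0,0.03,0]]'; python3 a.py 3
```

```text
clock: 22.67
tool_pos: [0.5911, 0.1202, 0.1066]
orientation: [-179.9, 0.0, 137.8]
force: [-0.7, -7.6, 7.8]
opening: 0.0086
t 22.8167 along lat Fal Flat Fz Ms Mz yaw
 [ 8.2860e+01 -1.6000e-01 -7.9300e+00  1.0300e+00  7.2000e+00 -2.9700e+00
  4.0000e-02  1.3778e+02] 
 [0.01 0.01 0.17 0.43 0.34 0.01 0.01 0.  ]
```

```bash
python3 -m creep '[[0,0,0,0.005,0],[0,0,0,0.01,0],[0,0,0,0.015,0],[0,0,0,0.02,0],[0,0,0,0.025,0],[0,0,0,0.025,0],[0,0,0,0.025,0],[0,0,0,0.025,0]]'; python3 a.py 3
```

```text
clock: 23.48
tool_pos: [0.5912, 0.1203, 0.1067]
orientation: [-179.9, 0.0, 133.3]
force: [-0.4, -7.1, 6.5]
opening: 0.0088
t 23.6333 along lat Fal Flat Fz Ms Mz yaw
 [ 8.296e+01 -1.100e-01 -7.610e+00  9.700e-01  6.860e+00 -2.850e+00
  1.900e-01  1.333e+02] 
 [0.01 0.01 0.39 0.49 0.51 0.01 0.02 0.  ]
```

Tight again: 80° back versus 70° out, with the torque rising. Now I ease the arm's push off, to see whether the collar holds by itself.

```bash
python3 -m creep '[[-0.002,-0.003,0,0,0],[-0.004,-0.006,0,0,0],[-0.006,-0.009,0,0,0],[-0.008,-0.012,0,0,0],[-0.01,-0.014,0,0,0],[-0.012,-0.016,0,0,0],[-0.012,-0.016,0,0,0],[-0.012,-0.016,0,0,0]]'; python3 a.py 4
```

```text
clock: 24.3
tool_pos: [0.5909, 0.1189, 0.1067]
orientation: [-179.9, 0.0, 133.3]
force: [-1.0, -5.7, 7.0]
opening: 0.009
t 24.5 along lat Fal Flat Fz Ms Mz yaw
 [ 8.1530e+01 -7.0000e-02 -4.9600e+00  4.8000e-01  6.6300e+00 -2.0800e+00
  1.8000e-01  1.3331e+02] 
 [0.01 0.01 0.47 0.56 0.35 0.03 0.02 0.  ]
```

```bash
python3 -m creep '[[-0.002,-0.003,0,0,0],[-0.004,-0.006,0,0,0],[-0.006,-0.009,0,0,0],[-0.008,-0.012,0,0,0],[-0.008,-0.012,0,0,0],[-0.008,-0.012,0,0,0],[-0.008,-0.012,0,0,0],[-0.008,-0.012,0,0,0]]'; python3 a.py 4
```

```text
clock: 25.17
tool_pos: [0.5906, 0.1175, 0.1067]
orientation: [-179.9, 0.0, 133.3]
force: [-0.8, -4.2, 6.8]
opening: 0.0092
t 25.3667 along lat Fal Flat Fz Ms Mz yaw
 [ 8.014e+01 -8.000e-02 -5.440e+00  1.500e-01  6.980e+00 -2.000e+00
  2.000e-01  1.333e+02] 
 [0.01 0.01 0.47 0.43 0.23 0.01 0.03 0.  ]
```

```bash
python3 -m creep '[[-0.002,-0.003,0,0,0],[-0.004,-0.006,0,0,0],[-0.006,-0.008,0,0,0],[-0.006,-0.008,0,0,0],[-0.006,-0.008,0,0,0],[-0.006,-0.008,0,0,0],[-0.006,-0.008,0,0,0],[-0.006,-0.008,0,0,0]]'; python3 a.py 4; python3 -c "
from plant import snapshot;import cv2
cv2.imwrite('pics/w9.png',snapshot('wrist')['img'])"
```

```text
clock: 26.03
tool_pos: [0.5905, 0.1168, 0.1067]
orientation: [-179.9, 0.0, 133.3]
force: [-1.2, -4.6, 6.0]
opening: 0.0092
t 26.2333 along lat Fal Flat Fz Ms Mz yaw
 [ 7.9410e+01 -6.0000e-02 -3.9300e+00  7.0000e-02  6.6900e+00 -1.6000e+00
  1.9000e-01  1.3331e+02] 
 [0.01 0.01 0.43 0.44 0.42 0.05 0.01 0.  ]
```

View pics/w9.png

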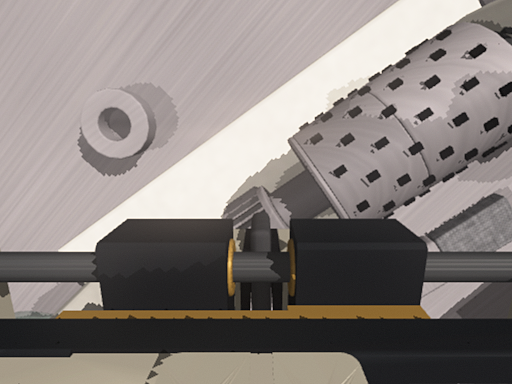

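```bash
python3 -m creep '[[-0.002,-0.003,0,0,0],[-0.004,-0.006,0,0,0],[-0.006,-0.008,0,0,0],[-0.006,-0.008,0,0,0],[-0.006,-0.008,0,0,0],[-0.006,-0.008,0,0,0],[-0.006,-0.008,0,0,0],[-0.006,-0.008,0,0,0]]'; python3 a.py 4
```

```text
clock: 26.95
tool_pos: [0.5904, 0.1163, 0.1066]
orientation: [-180.0, -0.0, 133.3]
force: [-1.5, -1.4, 6.7]
opening: 0.0088
t 27.15 along lat Fal Flat Fz Ms Mz yaw
 [ 7.8980e+01 -4.0000e-02 -2.2900e+00 -7.2000e-01  6.3400e+00 -8.1000e-01
  1.8000e-01  1.3331e+02] 
 [0.02 0.02 0.51 0.58 0.39 0.   0.01 0.  ]
```

Now force fell 2.1 N over only 0.43 mm, a stiff response, so the collar itself is stopped and holding. I ease out the remaining ~1 N and open.

```bash
python3 -m creep '[[-0.0015,-0.002,0,0,0],[-0.003,-0.004,0,0,0],[-0.003,-0.004,0,0,0],[-0.003,-0.004,0,0,0],[-0.003,-0.004,0,0,0],[-0.003,-0.004,0,0,0],[-0.003,-0.004,0,0,0],[-0.003,-0.004,0,0,0]]'; python3 a.py 3
```

```text
clock: 27.82
tool_pos: [0.5904, 0.1163, 0.1066]
orientation: [180.0, -0.0, 133.3]
force: [-1.2, -0.1, 6.4]
opening: 0.0091
t 27.9667 along lat Fal Flat Fz Ms Mz yaw
 [ 7.8860e+01 -2.0000e-02 -6.5000e-01 -1.0500e+00  6.0900e+00 -2.3000e-01
  1.8000e-01  1.3332e+02] 
 [0.02 0.01 0.79 0.31 0.27 0.02 0.03 0.  ]
```

```bash
python3 -m creep '[[0,0,0,0,10],[0,0,0,0,14],[0,0,0,0,18],[0,0,0,0,22],[0,0,0,0,26],[0,0,0,0,30],[0,0,0,0,30],[0,0,0,0,30]]'; python3 a.py 3;  python3 -c "
from plant import snapshot;import cv2,pickle
s=snapshot('wrist');cv2.imwrite('pics/w10.png',s['img']);pickle.dump(s,open('pics/w10.pkl','wb'))"
```

```text
clock: 28.63
tool_pos: [0.5905, 0.1159, 0.1064]
orientation: [-180.0, -0.0, 133.3]
force: [-0.5, 0.4, 0.4]
opening: 0.0295
t 28.7833 along lat Fal Flat Fz Ms Mz yaw
 [ 7.8590e+01  1.3000e-01  1.8000e-01 -3.7000e-01  1.4000e-01 -7.0000e-02
 -0.0000e+00  1.3329e+02] 
 [0.01 0.01 0.22 0.43 0.33 0.01 0.02 0.  ]
```

View pics/w10.png

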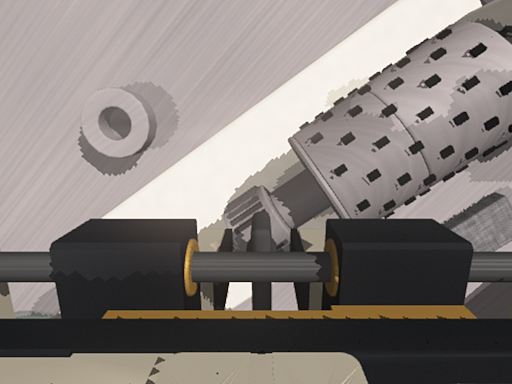

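Released: the wing stayed centred between the fingers (column ~262) and the drum's rim did not shift on release (~(290,137)). To check the spring's compression I'll return to the earlier wrist-view pose and compare the drum's pixels.

```bash
python3 -m creep '[[0,0,-0.05,0,40],[0,0,-0.15,0,45],[0,0,-0.3,0,45],[0,0,-0.45,0,45],[0,0,-0.6,0,60],[0,0,-0.75,0,80],[0,0,-0.9,0,87],[0,0,-1,0,87]]'; python3 - <<'E'
from plant import ctrl
import numpy as np
o=ctrl.get_obs();p=o["tool_pos"];y=np.radians(o["orientation"][2])
w=np.array([.57323,.03692,.22662])-p
X=np.array([np.cos(y),np.sin(y),0]);Y=np.array([np.sin(y),-np.cos(y),0])
print(p,o["orientation"],w@X*10,w@Y*10,-w[2]*10,(np.degrees(y)-143.34)/180)
E
```

```text
clock: 29.5
tool_pos: [0.5912, 0.1161, 0.2093]
orientation: [179.9, 0.1, 133.3]
force: [0.7, 0.4, -0.0]
opening: 0.0661
[0.59119117 0.11610439 0.20934357] [1.79855033e+02 6.41973751e-02 1.33311942e+02] -0.4529609949908284 -0.6738720069560367 -0.17276429607227528 -0.05571143342017264
```

```bash
python3 -m creep '[[-0.08,-0.12,-0.05,-0.01,87],[-0.18,-0.27,-0.1,-0.025,87],[-0.28,-0.42,-0.15,-0.04,87],[-0.38,-0.56,-0.18,-0.05,87],[-0.43,-0.64,-0.18,-0.056,87],[-0.453,-0.674,-0.18,-0.056,87],[-0.453,-0.674,-0.18,-0.056,87],[-0.453,-0.674,-0.18,-0.056,87]]'; python3 - <<'E'
from plant import ctrl, snapshot
import cv2, numpy as np, pickle
o=ctrl.get_obs();print(o["tool_pos"],o["orientation"])
s=snapshot("wrist"); pickle.dump(s,open("pics/w11.pkl","wb"))
a=pickle.load(open("pics/wrist3.pkl","rb"))
print(s["xyz"]-a["xyz"],np.array(s["rotation"])-a["rotation"])
cv2.imwrite("pics/w11.png",np.hstack([a["img"][0:260,110:],s["img"][0:260,110:]])[:,:800])
cv2.imwrite("pics/w3v.png",a["img"]);cv2.imwrite("pics/w11v.png",s["img"])
E
```

```text
clock: 30.17
tool_pos: [0.5726, 0.0369, 0.2248]
orientation: [180.0, 0.0, 143.3]
force: [0.1, 0.2, 0.0]
opening: 0.0871
[0.57263567 0.03687585 0.22480796] [1.79981376e+02 7.59269464e-03 1.43317113e+02]
[-0.00047709 -0.00012608 -0.00081705] [-0.07159662 -0.11913413 -0.05846596]
```

View pics/w3v.png

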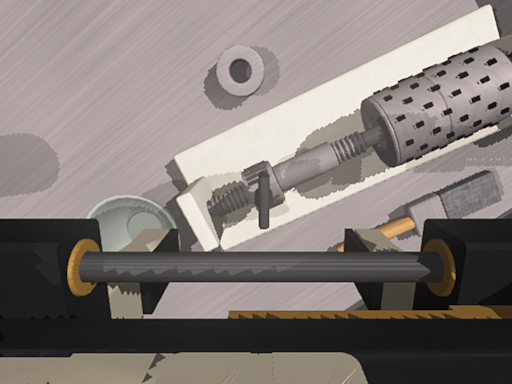

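View pics/w11v.png

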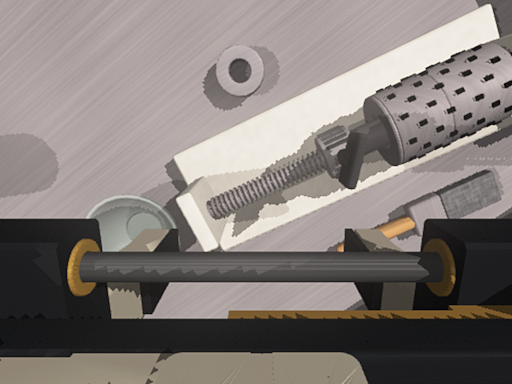

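The two views coincide (bowl, ring, brush and base at the same pixels). The collar has moved to the drum, and the drum's rim appears shifted slightly to the right. I'll measure by patch matching.

```bash
python3 - <<'E'
import pickle
from h import *
a=pickle.load(open("pics/wrist3.pkl","rb"));b=pickle.load(open("pics/w11.pkl","rb"))
A=cv2.cvtColor(a["img"],6).astype(np.float32);B=cv2.cvtColor(b["img"],6).astype(np.float32)
d=np.array([.201,.98]);l=np.array([.98,-.201])
def m(name,u0,u1,v0,v1,z,r=10):
    t=A[v0:v1,u0:u1]; S=B[v0-r:v1+r,u0-r:u1+r]; R_=cv2.matchTemplate(S,t,cv2.TM_CCOEFF_NORMED)
    _,mx,_,(x,y)=cv2.minMaxLoc(R_)
    sx=sy=0
    if 0<x<2*r and 0<y<2*r:
        q=lambda c,p,n:(p-n)/(2*(p-2*c+n))
        sx=q(R_[y,x],R_[y,x-1],R_[y,x+1]); sy=q(R_[y,x],R_[y-1,x],R_[y+1,x])
    dx,dy=x+sx-r,y+sy-r; c=((u0+u1)/2,(v0+v1)/2)
    D=(onz(b,c[0]+dx,c[1]+dy,z)-onz(a,*c,z))[:2]*1e3
    print(name,round(mx,3),np.round([dx,dy],2),"mm along/lat",np.round([D@d,D@l],2))
m("drum",385,498,60,150,.1);m("drumface",365,400,95,160,.085);m("drum2",410,498,70,135,.103)
m("brush",400,500,170,208,.01);m("ring",210,270,45,100,.02);m("base",170,215,150,215,.02)
m("bowl",90,170,195,216,.05)
E
```

```text
drum 0.963 [ 3.53 -1.98] mm along/lat [ 3.04 -0.12]
drumface 0.944 [ 3.13 -1.74] mm along/lat [ 3.04 -0.11]
drum2 0.956 [ 3.6  -1.94] mm along/lat [ 3.01 -0.07]
brush 0.984 [-0.29 -0.26] mm along/lat [-0.22 -0.08]
ring 0.98 [-0.5  -0.13] mm along/lat [-0.1   0.06]
base 0.977 [-0.31  0.26] mm along/lat [0.02 0.21]
bowl 0.971 [-0.47  0.2 ] mm along/lat [ 0.13 -0.05]
```

The drum is pressed in only ~3.1 mm while bystanders read ~0 (±0.2). I need the true spring rate to know the force, so I check whether the static scene camera can measure the drum too.

```bash
cat > dr.py <<'E'
import pickle,sys
from h import *
from plant import snapshot
a=pickle.load(open("pics/scene0.pkl","rb"))
def drum(n=4,name=None):
    B=np.mean([snapshot("scene")["img"].astype(np.float32) for _ in range(n)],0)
    if name: cv2.imwrite(name,cv2.resize(B[150:320,180:360],None,fx=4,fy=3.5))
    B=B.mean(2);A=a["img"].astype(np.float32).mean(2)
    hp=lambda I:cv2.GaussianBlur(I,(0,0),.7)-cv2.GaussianBlur(I,(0,0),6)
    A,B=hp(A),hp(B); d=np.array([.201,.98,0]); P=np.array([.608,.203,.1])
    j=(np.array(proj(a,P+d*.005))-proj(a,P-d*.005))/10
    out=[]
    for (u0,u1,v0,v1) in [(272,318,226,270),(290,325,240,275),(318,345,255,300),(208,240,235,285)]:
        r=8;t=A[v0:v1,u0:u1];R_=cv2.matchTemplate(B[v0-r:v1+r,u0-r:u1+r],t,cv2.TM_CCOEFF_NORMED)
        _,mx,_,(x,y)=cv2.minMaxLoc(R_);q=lambda c,p,n:(p-n)/(2*(p-2*c+n))
        s=np.array([x+q(R_[y,x],R_[y,x-1],R_[y,x+1])-r,y+q(R_[y,x],R_[y-1,x],R_[y+1,x])-r])
        out.append((round(float(mx),2),np.round(s,2),"mm",round(float(s@j/(j@j)),2)))
    print("drum,drum2,endplate,brushhandle",out, "px/mm",np.round(j,2))
if __name__=="__main__": drum(int(sys.argv[1]),sys.argv[2] if len(sys.argv)>2 else None)
E
python3 dr.py 4 pics/s12.png
```

```text
drum,drum2,endplate,brushhandle [(0.91, array([0.73, 0.49], dtype=float32), 'mm', 2.3), (0.96, array([0.54, 0.1 ], dtype=float32), 'mm', 1.25), (0.98, array([-0.03, -0.1 ], dtype=float32), 'mm', -0.22), (0.97, array([ 0.06, -0.04], dtype=float32), 'mm', 0.06)] px/mm [0.29 0.25][ WARN:0@10.067] global loadsave.cpp:1063 imwrite_ Unsupported depth image for selected encoder is fallbacked to CV_8U.
```

View pics/s12.png

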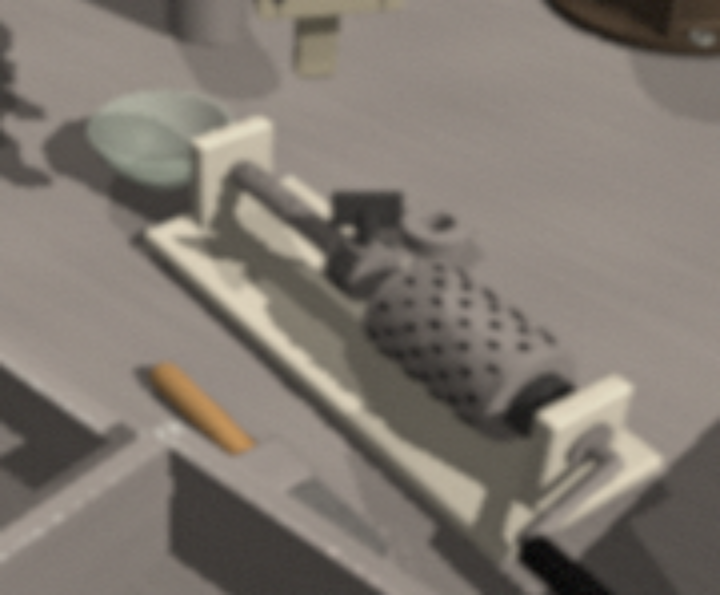

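```bash
python3 -m creep '[[0.04,0.09,0,-0.037,87],[0.08,0.18,0,-0.075,87],[0.12,0.28,0,-0.112,87],[0.17,0.38,0,-0.15,87],[0.21,0.48,0,-0.187,87],[0.26,0.58,0,-0.225,87],[0.3,0.68,0,-0.262,87],[0.328,0.741,0,-0.3,87]]'; python3 -m creep '[[0,0,0,-0.037,80],[0,0,0,-0.075,70],[0,0,0,-0.112,60],[0,0,0,-0.15,50],[0,0,0,-0.187,45],[0,0,0,-0.225,45],[0,0,0,-0.262,45],[0,0,0,-0.3,45]]'; python3 -m creep '[[0,0,0,-0.037,45],[0,0,0,-0.075,45],[0,0,0,-0.112,45],[0,0,0,-0.15,45],[0,0,0,-0.187,45],[0,0,0,-0.225,45],[0,0,0,-0.262,45],[0,0,0,-0.3,45]]'
python3 -c "
from plant import ctrl,snapshot;import cv2,pickle
o=ctrl.get_obs();print(o['tool_pos'],o['orientation'],o['joint_pos'])
s=snapshot('wrist');cv2.imwrite('pics/w13.png',s['img']);pickle.dump(s,open('pics/w13.pkl','wb'))"
```

```text
clock: 31.08
tool_pos: [0.5907, 0.1171, 0.2243]
orientation: [-180.0, -0.0, -162.3]
force: [0.1, 0.0, -1.0]
opening: 0.0871
clock: 31.75
tool_pos: [0.5904, 0.1162, 0.2243]
orientation: [180.0, -0.0, -108.3]
force: [-0.5, 0.4, 0.1]
opening: 0.0456
clock: 32.42
tool_pos: [0.5904, 0.1162, 0.2243]
orientation: [180.0, 0.0, -54.3]
force: [-0.7, -1.0, 0.2]
opening: 0.0449
[0.5904111  0.11616185 0.22434826] [ 1.79978383e+02  2.75083045e-03 -5.42778259e+01] [ 2.97175209e+01  1.38026179e+01 -9.12947036e+00 -5.15002300e-04
 -6.70896981e+01  6.00485421e+00]
```

View pics/w13.png

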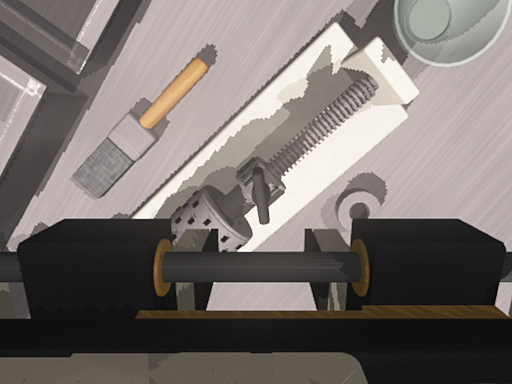

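```bash
python3 -m creep '[[0,0,0.1,-0.02,45],[0,0,0.2,-0.042,45],[0,0,0.35,-0.042,45],[0,0,0.5,-0.042,45],[0,0,0.65,-0.042,45],[0,0,0.8,-0.042,45],[0,0,0.95,-0.042,35],[0,0,1.0,-0.042,30]]'; python3 -m creep '[[0,0,0.05,0,30],[0,0,0.1,0,30],[0,0,0.15,0,30],[0,0,0.17,0,30],[0,0,0.17,0,25],[0,0,0.17,0,20],[0,0,0.17,0,18],[0,0,0.17,0,18]]'
python3 -c "
from plant import ctrl,snapshot;import cv2,pickle
o=ctrl.get_obs();print(o['tool_pos'],o['orientation'],o['force'],o['moment'])
s=snapshot('wrist');cv2.imwrite('pics/w14.png',s['img']);pickle.dump(s,open('pics/w14.pkl','wb'))"
```

```text
clock: 33.13
tool_pos: [0.5892, 0.1156, 0.1221]
orientation: [179.8, 0.1, -47.2]
force: [-0.6, -0.1, 0.4]
opening: 0.0369
clock: 33.8
tool_pos: [0.5906, 0.1159, 0.108]
orientation: [-180.0, -0.0, -47.1]
force: [-0.4, -0.5, 0.4]
opening: 0.0186
[0.59064257 0.11588477 0.10800306] [-1.79960450e+02 -1.19046929e-02 -4.70647109e+01] [-0.36520557 -0.54858789  0.42657444] [ 0.0253172   0.15072805 -0.03859094]
```

View pics/w14.png

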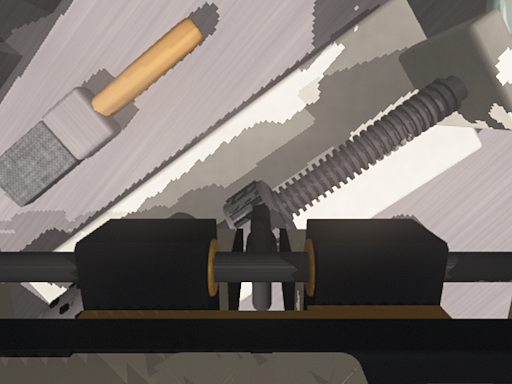

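```bash
python3 -m creep '[[0,0,0,0,10],[0,0,0,0,4],[0,0,0,0,0],[0,0,0,0,0],[0,0,0,0,0],[0,0,0,0,0],[0,0,0,0,0],[0,0,0,0,0]]'; python3 a.py 3; python3 -m creep '[[0,0,0,-0.02,0],[0,0,0,-0.05,0],[0,0,0,-0.08,0],[0,0,0,-0.11,0],[0,0,0,-0.14,0],[0,0,0,-0.17,0],[0,0,0,-0.19,0],[0,0,0,-0.19,0]]'; python3 a.py 1;  python3 -m creep '[[0,0,0,-0.02,0],[0,0,0,-0.05,0],[0,0,0,-0.08,0],[0,0,0,-0.11,0],[0,0,0,-0.14,0],[0,0,0,-0.17,0],[0,0,0,-0.19,0],[0,0,0,-0.19,0]]'; python3 a.py 4
python3 -c "
from plant import ctrl,snapshot;import cv2,pickle
s=snapshot('wrist');cv2.imwrite('pics/w15.png',s['img']);pickle.dump(s,open('pics/w15.pkl','wb'))"
```

```text
clock: 34.52
tool_pos: [0.5906, 0.1159, 0.1078]
orientation: [-180.0, -0.0, -47.1]
force: [0.6, 1.2, 2.3]
opening: 0.0092
t 34.6667 along lat Fal Flat Fz Ms Mz yaw
 [ 78.57   0.23   0.53   0.19   2.11   0.22   0.22 -47.06] 
 [0.   0.01 0.35 0.22 0.39 0.03 0.02 0.  ]
clock: 35.33
tool_pos: [0.5902, 0.1151, 0.1077]
orientation: [179.9, 0.0, -12.7]
force: [-0.7, -2.6, 4.2]
opening: 0.0087
t 35.3833 along lat Fal Flat Fz Ms Mz yaw
 [ 7.773e+01 -4.000e-02 -3.160e+00  3.000e-02  4.850e+00 -1.250e+00
  9.000e-02 -1.295e+01] 
 [0. 0. 0. 0. 0. 0. 0. 0.]
clock: 36.05
tool_pos: [0.5903, 0.1145, 0.1077]
orientation: [179.9, 0.1, 21.4]
force: [0.9, -6.1, 4.3]
opening: 0.0087
t 36.25 along lat Fal Flat Fz Ms Mz yaw
 [77.14  0.19 -5.47  1.18  4.5  -2.32  0.1  21.18] 
 [0.01 0.01 0.19 0.41 0.59 0.02 0.02 0.02]
```

View pics/w15.png

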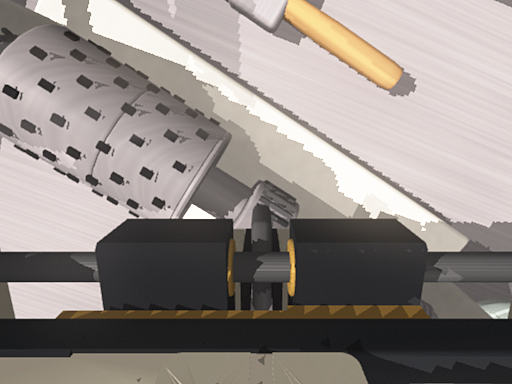

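Loosened with the drum now in view: tool force is 5.9 N at 77.14 mm, the same as on the forward approach (6.3 N), so hysteresis is small. I'll step back to no load to get the drum's relaxed picture, then push again with pictures.

```bash
python3 -m creep '[[-0.008,0.012,0,0,0],[-0.016,0.025,0,0,0],[-0.024,0.037,0,0,0],[-0.033,0.05,0,0,0],[-0.033,0.05,0,0,0],[-0.033,0.05,0,0,0],[-0.033,0.05,0,0,0],[-0.033,0.05,0,0,0]]'; python3 a.py 4
cat > g.py <<'E'
import pickle,sys
from h import *
from plant import snapshot
s=snapshot('wrist');pickle.dump(s,open(f'pics/{sys.argv[1]}.pkl','wb'));cv2.imwrite(f'pics/{sys.argv[1]}.png',s['img'])
E
python3 g.py w16
```

```text
clock: 36.97
tool_pos: [0.5894, 0.1101, 0.1077]
orientation: [-180.0, -0.0, 21.3]
force: [1.0, 0.9, 4.2]
opening: 0.0087
t 37.1667 along lat Fal Flat Fz Ms Mz yaw
 [ 7.263e+01  2.100e-01  8.600e-01  2.600e-01  4.520e+00  2.500e-01
 -5.000e-02  2.134e+01] 
 [0.04 0.02 0.6  0.16 0.29 0.02 0.01 0.  ]
```

View pics/w16.png

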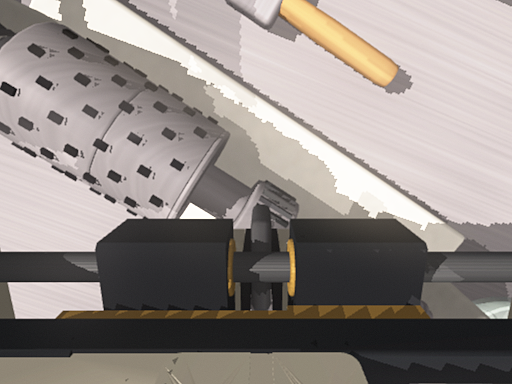

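```bash
cat > dm.py <<'E'
import pickle,sys
from h import *
d=np.array([.201,.98]);l=np.array([.98,-.201])
def m(na,nb,name,u0,u1,v0,v1,z,r=14):
    a=pickle.load(open(f"pics/{na}.pkl","rb"));b=pickle.load(open(f"pics/{nb}.pkl","rb"))
    A=cv2.cvtColor(a["img"],6).astype(np.float32);B=cv2.cvtColor(b["img"],6).astype(np.float32)
    B=cv2.copyMakeBorder(B,r,r,r,r,cv2.BORDER_REPLICATE)
    R_=cv2.matchTemplate(B[v0:v1+2*r,u0:u1+2*r],A[v0:v1,u0:u1],cv2.TM_CCOEFF_NORMED)
    _,mx,_,(x,y)=cv2.minMaxLoc(R_); q=lambda c,p,n:(p-n)/(2*(p-2*c+n))
    sx=q(R_[y,x],R_[y,x-1],R_[y,x+1]); sy=q(R_[y,x],R_[y-1,x],R_[y+1,x])
    dx,dy=x+sx-r,y+sy-r; c=((u0+u1)/2,(v0+v1)/2)
    D=(onz(b,c[0]+dx,c[1]+dy,z)-onz(a,*c,z))[:2]*1e3
    print(na,nb,name,round(mx,3),np.round([dx,dy],2),"mm along/lat",np.round([D@d,D@l],2))
def allm(na,nb):
    m(na,nb,"drum",40,210,55,190,.1); m(na,nb,"drum near",110,215,90,190,.1); m(na,nb,"brush",285,412,5,95,.012); m(na,nb,"base",300,460,110,215,.02)
    m(na,nb,"collar",240,300,182,216,.088)
if __name__=="__main__": allm(*sys.argv[1:3])
E
python3 dm.py w16 w15
```

```text
w16 w15 drum 0.969 [2.29 2.11] mm along/lat [ 2.99 -0.01]
w16 w15 drum near 0.975 [2.32 2.02] mm along/lat [ 2.97 -0.04]
w16 w15 brush 0.987 [4.28 2.8 ] mm along/lat [0.21 0.08]
w16 w15 base 0.967 [3.63 2.22] mm along/lat [ 0.69 -0.11]
w16 w15 collar 0.96 [0.21 0.03] mm along/lat [4.34 0.03]
```

Drum moved 2.85 mm for 5.9 N of tool force (brush residual 0.2 mm), so about 2 N/mm, and the locked 3.1 mm means roughly 6 N. I push to about 10 N for a second point.

```bash
python3 -m creep '[[0.009,-0.014,0,0,0],[0.018,-0.028,0,0,0],[0.027,-0.042,0,0,0],[0.035,-0.055,0,0,0],[0.043,-0.067,0,0,0],[0.05,-0.077,0,0,0],[0.054,-0.084,0,0,0],[0.054,-0.084,0,0,0]]'; python3 a.py 5; python3 g.py w17; python3 dm.py w16 w17
```

```text
clock: 37.88
tool_pos: [0.5908, 0.1174, 0.1077]
orientation: [179.8, 0.1, 21.3]
force: [2.6, -10.0, 6.8]
opening: 0.0094
t 38.1333 along lat Fal Flat Fz Ms Mz yaw
 [ 8.007e+01  1.200e-01 -9.170e+00  3.510e+00  6.220e+00 -3.510e+00
  1.000e-02  2.132e+01] 
 [0.01 0.01 0.7  0.38 0.4  0.01 0.02 0.  ]
w16 w17 drum 0.964 [2.71 1.78] mm along/lat [ 5.8  -0.01]
w16 w17 drum near 0.968 [2.7  1.63] mm along/lat [5.85 0.02]
w16 w17 brush 0.982 [7.42 4.83] mm along/lat [0.58 0.1 ]
w16 w17 base 0.962 [-0.94 -1.03] mm along/lat [8.2  0.04]
w16 w17 collar 0.964 [ 0.37 -0.03] mm along/lat [7.25 0.04]
```

```bash
python3 -m creep '[[0.003,-0.004,0,0,0],[0.006,-0.008,0,0,0],[0.009,-0.013,0,0,0],[0.011,-0.017,0,0,0],[0.011,-0.017,0,0,0],[0.011,-0.017,0,0,0],[0.011,-0.017,0,0,0],[0.011,-0.017,0,0,0]]'; python3 a.py 5; python3 g.py w18; python3 dm.py w16 w18;python3 dm.py w17 w18
```

```text
clock: 38.85
tool_pos: [0.5911, 0.1187, 0.1077]
orientation: [179.8, 0.2, 21.3]
force: [2.2, -13.0, 7.6]
opening: 0.009
t 39.1 along lat Fal Flat Fz Ms Mz yaw
 [ 8.141e+01  9.000e-02 -1.176e+01  4.740e+00  7.270e+00 -4.460e+00
  1.000e-02  2.131e+01] 
 [0.02 0.01 0.6  0.91 0.39 0.01 0.05 0.  ]
w16 w18 drum 0.953 [2.83 1.86] mm along/lat [ 7.02 -0.01]
w16 w18 drum near 0.957 [2.9  1.75] mm along/lat [7.04 0.03]
w16 w18 brush 0.989 [8.89 6.  ] mm along/lat [ 0.42 -0.01]
w16 w18 base 0.961 [-0.84 -1.  ] mm along/lat [9.35 0.01]
w16 w18 collar 0.953 [0.48 0.03] mm along/lat [8.5  0.02]
w17 w18 drum 0.97 [0.05 0.08] mm along/lat [ 1.25 -0.01]
w17 w18 drum near 0.961 [0.17 0.09] mm along/lat [1.22 0.01]
w17 w18 brush 0.984 [1.51 1.2 ] mm along/lat [-0.18 -0.11]
w17 w18 base 0.975 [1.51 1.16] mm along/lat [-0.32 -0.13]
w17 w18 collar 0.974 [0.14 0.08] mm along/lat [ 1.22 -0.02]
```

```bash
python3 -m creep '[[-0.003,0.004,0,0,0],[-0.006,0.008,0,0,0],[-0.012,0.018,0,0,0],[-0.018,0.027,0,0,0],[-0.022,0.034,0,0,0],[-0.022,0.034,0,0,0],[-0.022,0.034,0,0,0],[-0.022,0.034,0,0,0]]'; python3 a.py 5; python3 g.py w19; python3 dm.py w16 w19;python3 dm.py w18 w19
```

```text
clock: 39.82
tool_pos: [0.5905, 0.116, 0.1077]
orientation: [179.9, 0.1, 21.3]
force: [1.5, -7.5, 5.6]
opening: 0.0086
t 40.0667 along lat Fal Flat Fz Ms Mz yaw
 [ 7.868e+01  1.400e-01 -6.460e+00  3.700e+00  6.010e+00 -2.640e+00
 -3.000e-02  2.132e+01] 
 [0.01 0.01 0.56 0.52 0.31 0.04 0.02 0.  ]
w16 w19 drum 0.953 [2.74 1.81] mm along/lat [ 4.42 -0.03]
w16 w19 drum near 0.951 [2.69 1.69] mm along/lat [ 4.47 -0.01]
w16 w19 brush 0.992 [5.96 4.06] mm along/lat [ 0.49 -0.01]
w16 w19 base 0.955 [-0.92 -0.98] mm along/lat [6.87 0.06]
w16 w19 collar 0.949 [0.37 0.  ] mm along/lat [5.87 0.04]
w18 w19 drum 0.973 [ 0.05 -0.11] mm along/lat [-2.65  0.04]
w18 w19 drum near 0.97 [-0.05 -0.06] mm along/lat [-2.64  0.01]
w18 w19 brush 0.996 [-2.98 -1.96] mm along/lat [ 0.09 -0.01]
w18 w19 base 0.974 [-1.68 -1.22] mm along/lat [-0.85  0.14]
w18 w19 collar 0.974 [-0.09 -0.01] mm along/lat [-2.65  0.02]
```

Spring rate is about 1.7 N/mm: 5.35 mm gave 9.0 N, 6.6 mm gave 11.5 N and 4.0 mm gave 6.6 N. The groove the collar fell into (3.1 mm) therefore keeps only about 5.3 N. The next one, 5 mm on, keeps about 13.8 N, which is nearer to 10 and below 16. I'll aim for that, watching force and picture.

```bash
python3 -m creep '[[0.005,-0.008,0,0,0],[0.01,-0.016,0,0,0],[0.015,-0.024,0,0,0],[0.02,-0.032,0,0,0],[0.025,-0.04,0,0,0],[0.03,-0.047,0,0,0],[0.033,-0.05,0,0,0],[0.033,-0.05,0,0,0]]'; python3 a.py 5; python3 g.py w20; python3 dm.py w16 w20|head -3;python3 dm.py w18 w20|head -3
```

```text
clock: 40.78
tool_pos: [0.5913, 0.1201, 0.1077]
orientation: [179.8, 0.2, 21.3]
force: [1.5, -14.7, 8.0]
opening: 0.009
t 41.0333 along lat Fal Flat Fz Ms Mz yaw
 [ 8.280e+01  9.000e-02 -1.360e+01  4.940e+00  7.830e+00 -5.140e+00
  1.000e-02  2.131e+01] 
 [0.01 0.01 0.44 0.41 0.4  0.04 0.03 0.  ]
w16 w20 drum 0.96 [2.63 1.9 ] mm along/lat [ 8.47 -0.07]
w16 w20 drum near 0.969 [2.72 1.75] mm along/lat [ 8.5  -0.02]
w16 w20 brush 0.981 [10.35  6.75] mm along/lat [0.53 0.11]
w18 w20 drum 0.969 [-0.05  0.07] mm along/lat [ 1.38 -0.03]
w18 w20 drum near 0.959 [-0.02  0.05] mm along/lat [ 1.38 -0.02]
w18 w20 brush 0.984 [1.49 0.77] mm along/lat [0.1  0.12]
```

```bash
python3 -m creep '[[0.001,-0.002,0,0.01,0],[0.002,-0.004,0,0.03,0],[0.004,-0.006,0,0.05,0],[0.006,-0.009,0,0.07,0],[0.006,-0.009,0,0.08,0],[0.006,-0.009,0,0.08,0],[0.006,-0.009,0,0.08,0],[0.006,-0.009,0,0.08,0]]'; python3 a.py 4; python3 g.py w21
```

```text
clock: 41.75
tool_pos: [0.5913, 0.1209, 0.1077]
orientation: [179.7, 0.2, 6.9]
force: [1.1, -15.1, 8.9]
opening: 0.0089
t 41.95 along lat Fal Flat Fz Ms Mz yaw
 [ 8.358e+01 -1.200e-01 -1.479e+01  4.190e+00  8.040e+00 -5.430e+00
 -8.000e-02  6.890e+00] 
 [0.01 0.01 0.58 0.13 0.08 0.04 0.01 0.  ]
```

View pics/w21.png

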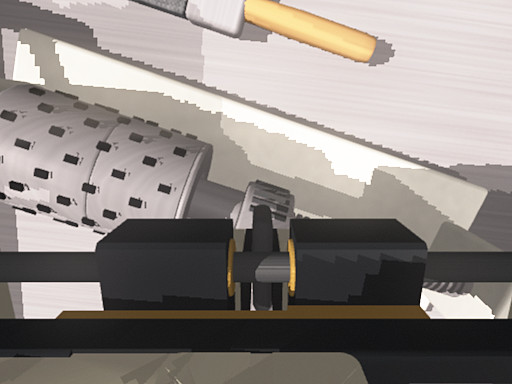

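```bash
python3 -m creep '[[0.0005,-0.0015,0,0.02,0],[0.001,-0.003,0,0.045,0],[0.0015,-0.0045,0,0.07,0],[0.002,-0.006,0,0.095,0],[0.002,-0.006,0,0.12,0],[0.002,-0.006,0,0.12,0],[0.002,-0.006,0,0.12,0],[0.002,-0.006,0,0.12,0]]'; python3 a.py 3; python3 g.py w22
```

```text
clock: 42.67
tool_pos: [0.5913, 0.1215, 0.1077]
orientation: [179.7, 0.1, -14.7]
force: [0.9, -14.7, 8.4]
opening: 0.0089
t 42.8167 along lat Fal Flat Fz Ms Mz yaw
 [ 84.23  -0.2  -14.37   3.94   8.43  -5.37  -0.13 -14.71] 
 [0.02 0.01 0.12 0.59 0.6  0.04 0.03 0.  ]
```

```bash
python3 -m creep '[[0,-0.001,0,0.025,0],[0,-0.002,0,0.055,0],[0,-0.003,0,0.085,0],[0,-0.004,0,0.115,0],[0,-0.005,0,0.145,0],[0,-0.005,0,0.175,0],[0,-0.005,0,0.18,0],[0,-0.005,0,0.18,0]]'; python3 a.py 3; python3 g.py w23
```

```text
clock: 43.53
tool_pos: [0.5917, 0.1223, 0.1077]
orientation: [179.7, -0.1, -47.1]
force: [2.1, -14.1, 7.9]
opening: 0.0088
t 43.6833 along lat Fal Flat Fz Ms Mz yaw
 [ 8.511e+01  3.000e-02 -1.254e+01  4.770e+00  7.730e+00 -4.860e+00
  2.800e-01 -4.707e+01] 
 [0.01 0.   0.52 0.23 0.54 0.02 0.01 0.01]
```

Turned back to the earlier tight angle, with torque rising to 0.28 N m. I ease off stepwise to see whether it holds.

```bash
python3 -m creep '[[0.002,0.003,0,0,0],[0.004,0.006,0,0,0],[0.006,0.009,0,0,0],[0.009,0.012,0,0,0],[0.009,0.012,0,0,0],[0.009,0.012,0,0,0],[0.009,0.012,0,0,0],[0.009,0.012,0,0,0]]'; python3 a.py 3; python3 g.py w24
```

```text
clock: 44.4
tool_pos: [0.5915, 0.1214, 0.1077]
orientation: [179.7, -0.1, -47.1]
force: [2.2, -11.5, 8.2]
opening: 0.0089
t 44.55 along lat Fal Flat Fz Ms Mz yaw
 [ 8.410e+01  6.000e-02 -1.152e+01  3.690e+00  7.360e+00 -4.180e+00
  2.900e-01 -4.706e+01] 
 [0.01 0.02 0.1  0.33 0.54 0.02 0.04 0.  ]
```

```bash
python3 -m creep '[[0.002,0.003,0,0,0],[0.004,0.006,0,0,0],[0.006,0.009,0,0,0],[0.009,0.012,0,0,0],[0.009,0.012,0,0,0],[0.009,0.012,0,0,0],[0.009,0.012,0,0,0],[0.009,0.012,0,0,0]]'; python3 a.py 3; python3 g.py w25
```

```text
clock: 45.27
tool_pos: [0.5915, 0.121, 0.1077]
orientation: [179.8, -0.1, -47.1]
force: [1.1, -6.9, 6.1]
opening: 0.0089
t 45.4167 along lat Fal Flat Fz Ms Mz yaw
 [ 83.76   0.1   -7.17   2.32   6.65  -2.57   0.29 -47.05] 
 [0.01 0.02 0.56 0.54 0.42 0.02 0.   0.  ]
```

Stiff now, 4.2 N over 0.34 mm: the collar is locked in the next groove, at about 83.3 mm. I ease off the rest.

```bash
python3 -m creep '[[0.002,0.003,0,0,0],[0.004,0.006,0,0,0],[0.006,0.009,0,0,0],[0.009,0.012,0,0,0],[0.012,0.016,0,0,0],[0.012,0.017,0,0,0],[0.012,0.017,0,0,0],[0.012,0.017,0,0,0]]'; python3 a.py 3
```

```text
clock: 46.13
tool_pos: [0.5915, 0.1206, 0.1077]
orientation: [180.0, -0.0, -47.0]
force: [0.1, -0.1, 4.7]
opening: 0.009
t 46.2833 along lat Fal Flat Fz Ms Mz yaw
 [ 83.33   0.18  -1.26   0.78   5.55  -0.31   0.25 -47.03] 
 [0.01 0.   0.22 0.27 0.15 0.01 0.04 0.  ]
```

Near zero load now, so I open and rise.

```bash
python3 -m creep '[[0,0,0,0,10],[0,0,0,0,14],[0,0,0,0,18],[0,0,0,0,22],[0,0,0,0,26],[0,0,0,0,30],[0,0,0,0,30],[0,0,0,0,30]]'; python3 a.py 1; python3 g.py w26; python3 -m creep '[[0,0,-0.05,0,35],[0,0,-0.15,0,40],[0,0,-0.3,0,45],[0,0,-0.45,0,45],[0,0,-0.6,0,60],[0,0,-0.75,0,80],[0,0,-0.9,0,87],[0,0,-1,0,87]]'; python3 - <<'E'
from plant import ctrl
import numpy as np
o=ctrl.get_obs();p=o["tool_pos"];y=np.radians(o["orientation"][2])
w=np.array([.57323,.03692,.22662])-p
X=np.array([np.cos(y),np.sin(y),0]);Y=np.array([np.sin(y),-np.cos(y),0])
print(p,o["orientation"],w@X*10,w@Y*10,-w[2]*10)
E
```

```text
clock: 46.95
tool_pos: [0.5914, 0.1208, 0.1074]
orientation: [180.0, 0.0, -47.1]
force: [-0.6, -0.2, -0.1]
opening: 0.0296
t 47.0 along lat Fal Flat Fz Ms Mz yaw
 [ 8.350e+01  6.000e-02 -4.800e-01 -3.400e-01 -4.800e-01 -6.000e-02
 -3.000e-02 -4.707e+01] 
 [0. 0. 0. 0. 0. 0. 0. 0.]
clock: 47.72
tool_pos: [0.5922, 0.1209, 0.2104]
orientation: [-179.8, -0.1, -47.1]
force: [0.5, 0.4, -0.3]
opening: 0.0663
[0.59219648 0.1209462  0.21039607] [-1.79848628e+02 -6.41629735e-02 -4.70500864e+01] 0.4857996367271139 0.7113449879256873 -0.16223925359283353
```

View pics/w26.png

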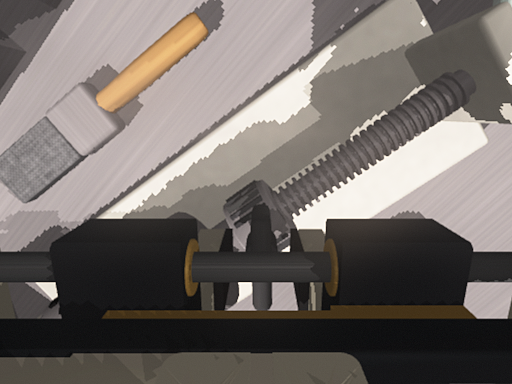

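```bash
python3 -m creep '[[0.01,0.02,-0.05,0.02,87],[0.022,0.045,-0.1,0.04,87],[0.022,0.045,-0.14,0.04,87],[0.022,0.045,-0.14,0.04,70],[0.022,0.045,-0.14,0.04,45],[0.022,0.045,-0.14,0.04,45],[0.022,0.045,-0.14,0.04,45],[0.022,0.045,-0.14,0.04,45]]'; python3 g.py w27; python3 - <<'E'
from dm import *
a=("w13","w27")
m(*a,"drum",178,245,190,226,.09); m(*a,"drum2",172,235,185,240,.09); m(*a,"brush",75,210,45,195,.012); m(*a,"base",300,415,25,110,.02);m(*a,"ring",335,385,190,222,.02);m(*a,"collar",236,285,155,195,.09);m(*a,"wing",250,272,165,222,.138)
E
```

```text
clock: 48.38
tool_pos: [0.5896, 0.1161, 0.2212]
orientation: [180.0, 0.0, -54.2]
force: [-0.0, 0.7, 0.4]
opening: 0.0592
w13 w27 drum 0.939 [-5.03  3.63] mm along/lat [4.71 0.16]
w13 w27 drum2 0.718 [-5.25  3.57] mm along/lat [4.77 0.32]
w13 w27 brush 0.966 [-1.96  0.02] mm along/lat [ 0.54 -0.19]
w13 w27 base 0.948 [ 0.11 -1.04] mm along/lat [-0.05  0.3 ]
w13 w27 ring 0.887 [0.2  0.16] mm along/lat [-0.31  0.25]
w13 w27 collar 0.893 [-4.54  3.66] mm along/lat [ 4.69 -0.07]
w13 w27 wing 0.978 [-5.    4.31] mm along/lat [ 4.4  -0.13]
```

View pics/w27.png

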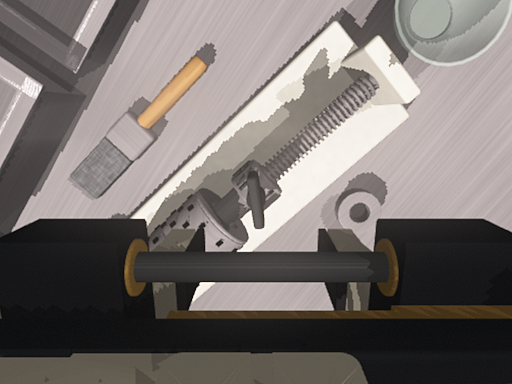

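The drum sits 4.7 mm further in than before, so about 7.8 mm or 13 N, held with the robot clear. Bystanders are unmoved and the wing is at its tight angle. I'm handing in.

```bash
python3 -c "
from plant import workorder,ctrl
print(ctrl.get_obs()['clock'],workorder.close_job())"
```

```text
the job is handed in; nothing more can be done
48.4333 None
```

The job is handed in at 48.4 s. The collar is locked on the seat and holds about 13 N by itself, which is above the 10 N you asked for but under the 16 N limit.

- **First locking:** I loosened the screw, slid the collar to the seat and pressed to about 10 N. I retightened it there, but on letting go the collar settled back a groove. That left the drum only 3.1 mm in, about 5 N.
- **Second locking:** I loosened it again and measured the spring at about 1.7 N/mm. I pressed on to about 14.3 N and retightened past the next groove. The highest averaged hand force was 14.8 N, and single readings reached about 15.
- **Last checks:**
  - With the hand's push eased off, the collar held stiffly.
  - After release the drum was about 7.8 mm in, giving 13 N ± 1 N.
  - The screw is back at its tight angle, with the torque rising to 0.28 N m. I saw no distinct hard stop.
  - The gripper is open above the wing, touching nothing.
  - Ring, brush and bowl were within about 0.5 mm of their earlier places. I did not re-measure the bottles, spare drum and turner at the end.
- **What disagreed:**
  - The grooves allowed only about 5 N or 13 N, so exactly 10 N was not possible. I chose the nearer one.
  - Force and moment readings differed by up to about 1 N.
  - One force/position point (5.9 N at 2.8 mm) did not fit the others, so I left it out of the spring rate.
  - The scene camera read 1.3–2.3 mm of drum travel where the wrist camera read 3.1 mm. I trusted the wrist camera.

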